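Move the stuck taper mandrel to the thread winder

ROBOT

A 6-joint arm with a two-finger parallel gripper is mounted at the origin on a cart in front of the work surface, level with it; the furniture and walls round the work are solid. World frame = base frame: x ahead of the robot, y to its left, z up, the work surface at z = 0. Lengths are in m, angles in degrees, forces in N, time in s.
With the tool pointing down it reaches from about 0.4 to 0.825 m from the base axis. Payload 7 kg.
Tool frame: the origin (TCP) lies midway between the tips of the shut fingers; the grasp point (between the pads) lies 19 mm behind it; z points along the fingers, y is the line along which they close (so a half turn about z gives the same grasp; the last joint's range is limited). The gripper opens to 88 mm and grips with 3 to 60 N. Pads are 19 mm wide; open, the fingers measure 130 mm over their backs; the gripper's body (78 mm by 193 mm) begins 47 mm behind the grasp point.
Start: joints at [90.877, 20.546, 0.682, 0, -70.136, -16.507], TCP at [0.182, 0.65, 0.227] pointing down, gripper open.
Joint ranges: [-176.03, 176.03], [-82.01, 121.73], [-58.28, 71.71], [-173.87, 95.51], [-174.79, -0.11], [-173.66, 173.66]. Speed limits (degrees/s): [136.94, 136.94, 172.46, 180, 180, 180].

INTERFACE

Orientations are given as [roll, pitch, yaw] about the fixed x, y, z axes, in that order (R = Rz(yaw) Ry(pitch) Rx(roll)).
In Python, from plant import ctrl gives the robot as it stands. The module is installed in compiled form; this text tells all that it offers.
- The arm moves only by the tool send_rows, never from a script. Its argument "plan" is a list that holds one entry, the list of rows, each a list of 6 numbers: the shift along the tool's x, y, z in cm, then the turn, a rotation vector about the tool's x, y, z in degrees. A call has 1 to 8 rows; each row is the pose to reach, as a shift and turn from the pose commanded when the call began, along the tool's axes at that moment; what a row does not reach only later rows make up. A row lasts 1/12 s, in which the tool goes at most 41.7 mm and 7.16 degrees, less where a joint would pass 70% of its speed; a pose out of reach is approached as far as the arm can. A call with a gripper value outside its range is refused whole. "fingers" is the opening, from 0 (shut) to 1 (fully open), set as the call begins (left out, the last holds). The fingers move at their own pace and stop on an object; the grip force is fixed at half the most. Time passes only in rows, so rows that repeat a pose let the fingers close. It gives the time, the measured TCP pose, the force, the opening and the grip force at its end, in the units of the state.
- ctrl.get_obs(): the state, without advancing time (a new reading comes with each control period).
- ctrl.snapshot(name): name is "scene" or "top"; returns a dict with "img" (400x640x3 uint8, red, green, blue), "K" (3x3 intrinsics, pixels), "k1" (the pictures are not rectified: a ray, as slopes to the right and down, at radius r is drawn at 1 + k1 r^2 times it, then the intrinsics apply), "pose" (4x4, takes a point from camera to world coordinates). Camera axes: x right, y down, z forward; pixel columns grow to the right and rows downward; lengths in m; the calibration is good to about 2 mm. A picture is of the moment at which its call begins. There is no depth.
- ctrl.close_job(): hands the job in; it is judged then, once.
The state is a dict: "clock": time; "joint_pos": joint angles; "qvel": joint speeds; "tau": joint torques, N m; "tool_pos": TCP position; "orientation": TCP orientation; "force": force on the tool from outside, world axes, zero at the start; "moment": the same for the moment, N m; "opening": finger opening in m; "gripper_force": force on a finger pad.
Only numpy, scipy, OpenCV 4.12 (cv2) and the standard library are available. Lean on these libraries where they do the work, as an engineer would, in place of code of your own. Each camera call takes 0.05 s, during which the arm holds its last target. There are 200 camera calls.

TASK

The winding mandrel is stuck by its tapered shank in the parking sleeve. Loosen it by driving the wedge by its head through the slot in the sleeve, without touching the mandrel until the wedge has lifted it clear by about a centimetre, and leave the wedge in the slot. Then seat the mandrel in the thread winder's bore: feel for its keyway by twisting under a light push, press it fully home without forcing anything (never over 30 newtons), let go, and do not shift the two thread spools and the button pot.

Things in the scene. Friction and masses are not known exactly. Their poses are not given: they have to be found in the camera images.
- mandrel: Loose steel mandrel, 175 to 325 g, upright, at the start stuck home in the sleeve. Origin: on its axis, in the flat underside of its collar (the seating face); z up. Collar 38 mm across, z 0 to 6 mm. Dark head, z 6 to 32 mm, 30 mm along x and 22 mm along y: grip it across y. Pin 9 mm across, z 32 to 44 mm. Tapered shank below: 28 mm across at z 0, 18 mm at z -44 mm
- tang_end (a point): Centre of the lower end of the mandrel's flat tang, 60 mm below the mandrel's origin. The tang is 16 mm (mandrel x) by 8 mm (y), 16 mm long, its end bevelled to 15 by 7 mm over the last 2 mm; the same after a half turn
- sleeve: Fixed parking sleeve: grey block with an upright steel taper sleeve. Origin: centre of its underside, on the bore's axis. A straight slot runs right through it along its y: 20 mm wide (x), z 30 to 54 mm, open at both ends, its side walls from y -27 to +27 mm. Two sprung plungers in the bore's wall grip the taper: 9 to 15 N lift it, fading to nothing once it has risen 9 mm
- sleeve_mouth (a point): Centre of the sleeve's rim, 98 mm above its underside; the rim is 47 mm across. The stuck mandrel's collar lies on it
- slot_floor (a point): Centre of the slot's level floor, on the bore's axis 30 mm above the sleeve's underside; the floor is 64 mm wide and reaches from y -43 to +75 mm along the sleeve's y. The stuck mandrel's tang ends 8 mm above it
- wedge: Loose steel wedge (drift key), 180 g, 178 mm long, standing on its straight lower edge. Origin: in the plane of its underside, mid-thickness; x along it, tip at x +75 mm. Blade 16 mm thick (y), 12 mm at the tip; 3.5 mm high at the tip, rising evenly to 19 mm at x -11 mm, then level to the tail at x -103 mm. It lies with its tip roughly towards the sleeve
- wedge_head (a point): Middle of the top of the wedge's dark head (wedge x -91 mm, 34 mm above its underside). The head is 24 mm long, 20 mm thick (y, grip it across this), 34 mm high
- wedge_lift (a point): Middle of the wedge's upper edge where the slope ends (wedge x -11 mm, 19 mm above its underside). Driven from the sleeve's +y side, underside on the slot floor, until this point is 15 to 20 mm past the bore's axis, it has lifted the mandrel 9 to 11 mm (leaning a little) and stays by itself. Driving takes 10 to 20 N
- winder: Fixed thread winder: drum with an upright steel taper bore, and a grey motor housing 45 to 103 mm along its +x, 56 mm high. Origin: centre of the drum's underside, on the bore's axis. Bore 31 mm across at the mouth, 21 mm across 44 mm below it, with sprung plungers like the sleeve's: the last 9 mm into it needs a push of 10 to 20 N
- winder_mouth (a point): Centre of the winder bore's rim, 74 mm above its underside; the mandrel is home when its seating face lies on this rim
- winder_ledge (a point): Centre of the ledge in the winder's bore, 48 mm below the rim. In it is the spindle's keyway for the tang, 18.8 by 10.8 mm, 14 mm deep; its long direction is hidden, anywhere within 0.9 rad of the winder's y. Out of line, the tang stops on the ledge, mandrel 10 to 12 mm above home; within about 0.15 rad and 1 mm it drops in. The keyed spindle itself turns stiffly (0.3 N m)
- spool_2: Bystander: thread spool with dark blue thread, 32 mm across, 41 mm high; origin under its centre
- spool_3: Bystander: thread spool with pale thread, 32 mm across, 41 mm high; origin under its centre
- button_pot: Bystander: round pot with a red lid, 58 mm across, 50 mm high; origin under its centre
There are look-alikes about, which are no part of the job. What is shaped like the mandrel but blue or pink is not meant.

How it is judged:
By the outcome, as a careful person would: the job done as asked, in the order asked, and still so for the second after the job is handed in, with the robot touching nothing.
It also fails if it takes over 67 s, if anything falls off the work surface, if the arm or the gripper's body presses on something with over 40 N, if the wrist force passes 120 N, or if a joint passes its speed limit or range.

## Working session

There is one attempt and no reset: what is moved stays moved. The work goes in short steps, Python scripts to look and compute and a tool call to move; the robot and the scene stay as the last step left them, time stands still between calls to the robot, and variables do not carry over. Pictures are saved under pics/ and viewed, at most 10 in all, crops included, and the job is handed in when it is done.

Besides the shell and the picture viewer there is one more tool, called after ">>>" by a JSON object that holds its "op" and its "data". send_rows: Moves the arm, as the interface text tells. Its arguments: {"type":"object","properties":{"plan":{"type":"array","items":{"type":"array","items":{"type":"array","items":{"type":"number"}}}},"fingers":{"type":"number"}},"required":["plan"]}

```bash
mkdir -p pics; cat > h.py <<'E'
import numpy as np, cv2
from plant import ctrl
def snap(n,f=None):
    s=ctrl.snapshot(n)
    if f: cv2.imwrite('pics/'+f,s['img'][:,:,::-1])
    return s
def ray(s,u,v):
    K=s['K'];d=np.array([(u-K[0,2])/K[0,0],(v-K[1,2])/K[1,1]]);x=d.copy()
    for _ in range(20): x=d/(1+s['k1']*(x@x))
    P=s['pose'];return P[:3,3],P[:3,:3]@np.array([x[0],x[1],1])
def onz(s,u,v,z):
    o,d=ray(s,u,v);return o+d*(z-o[2])/d[2]
def proj(s,p):
    P=s['pose'];c=P[:3,:3].T@(np.asarray(p)-P[:3,3]);x=c[:2]/c[2];x=x*(1+s['k1']*(x@x));K=s['K']
    return np.array([K[0,0]*x[0]+K[0,2],K[1,1]*x[1]+K[1,2]])
def two(a,pa,b,pb):
    o1,d1=ray(a,*pa);o2,d2=ray(b,*pb)
    t=np.linalg.lstsq(np.c_[d1,-d2],o2-o1,rcond=None)[0];p,q=o1+d1*t[0],o2+d2*t[1]
    return (p+q)/2,np.linalg.norm(p-q)
E
python3 - <<'E'
from h import *
for n in('scene','top'):
    s=snap(n,n+'1.png');print(n,s['K'],s['k1'],s['pose'].round(3))
print(ctrl.get_obs())
E
```

```text
scene [[467.17170581   0.         314.01916084]
 [  0.         467.17170581 198.04947595]
 [  0.           0.           1.        ]] -0.03664965404232473 [[-0.85   0.353 -0.391  1.015]
 [ 0.526  0.573 -0.628  0.875]
 [ 0.002 -0.739 -0.673  0.967]
 [ 0.     0.     0.     1.   ]]
top [[493.44561123   0.         326.48603053]
 [  0.         493.44561123 200.22428243]
 [  0.           0.           1.        ]] -0.08739308801503588 [[ 0.002 -0.997  0.079  0.428]
 [-1.    -0.003 -0.009  0.079]
 [ 0.009 -0.079 -0.997  1.455]
 [ 0.     0.     0.     1.   ]]
{'clock': 0.1, 'joint_pos': array([ 9.08764359e+01,  2.05878435e+01,  6.39496287e-01, -1.66108845e-02,
       -7.01367720e+01, -1.65024961e+01]), 'qvel': array([ 0.05173668, -0.09540979,  0.10734048,  0.17042231, -0.01587964,
        0.04054002]), 'tau': array([-7.96946933e-04, -5.84160089e+01,  2.93751597e+01,  7.01535612e+00,
        1.01628515e-02, -5.66166727e-05]), 'tool_pos': array([0.1817817 , 0.64960868, 0.22571774]), 'orientation': array([ 1.79913951e+02, -9.20786855e-03, -1.56317088e+01]), 'force': array([-0.22553865, -0.35323745, -0.26944009]), 'moment': array([ 0.03069571, -0.00522784, -0.00338976]), 'gripper_force': 0.0, 'opening': 0.08765043680601711}
```

View pics/top1.png

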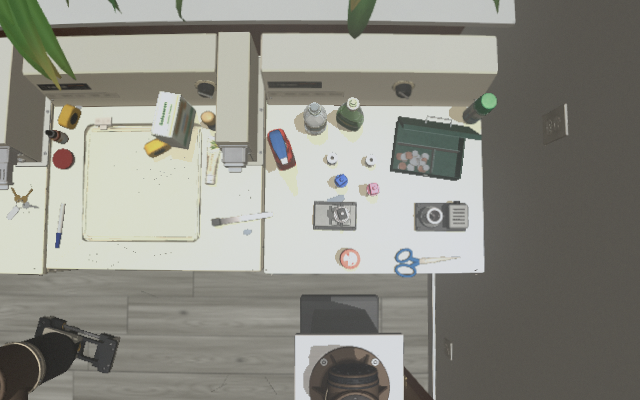

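View pics/scene1.png

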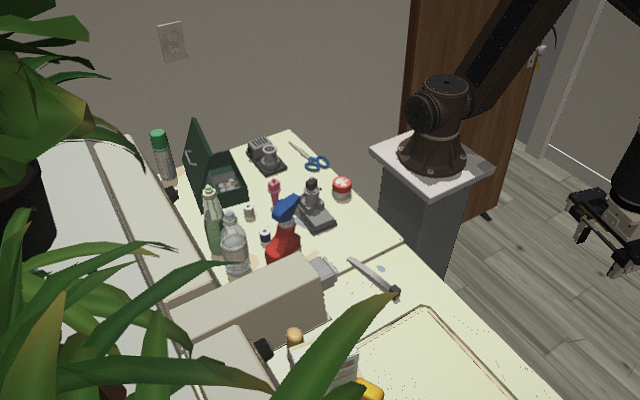

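Top: wedge around (240,217), sleeve around (335,215), winder around (440,215), pot (349,258), spools (332,158) and (370,160). The blue and pink look-alikes are at (341,181) and (373,188). I'll enlarge both views.

```bash
python3 - <<'E'
import cv2
a=cv2.imread('pics/top1.png')[190:245,200:475];cv2.imwrite('pics/tc.png',cv2.resize(a,(800,160),interpolation=cv2.INTER_CUBIC))
def up(f,x0,x1,y0,y1,k): return cv2.resize(cv2.imread(f)[y0:y1,x0:x1],None,fx=k,fy=k,interpolation=cv2.INTER_CUBIC)
import numpy as np
b=up('pics/scene1.png',240,410,130,305,3.4)
cv2.imwrite('pics/sc.png',b[:595,:578])
c=up('pics/top1.png',310,390,195,235,10) ; 
d=up('pics/top1.png',205,285,205,235,5); e=up('pics/top1.png',405,485,195,235,5)
f=np.zeros((600,800,3),np.uint8);f[:400]=c;f[400:550,:400]=d;f[400:600,400:]=e
cv2.imwrite('pics/tc.png',f)
E
```

```text
(no output)
```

View pics/tc.png

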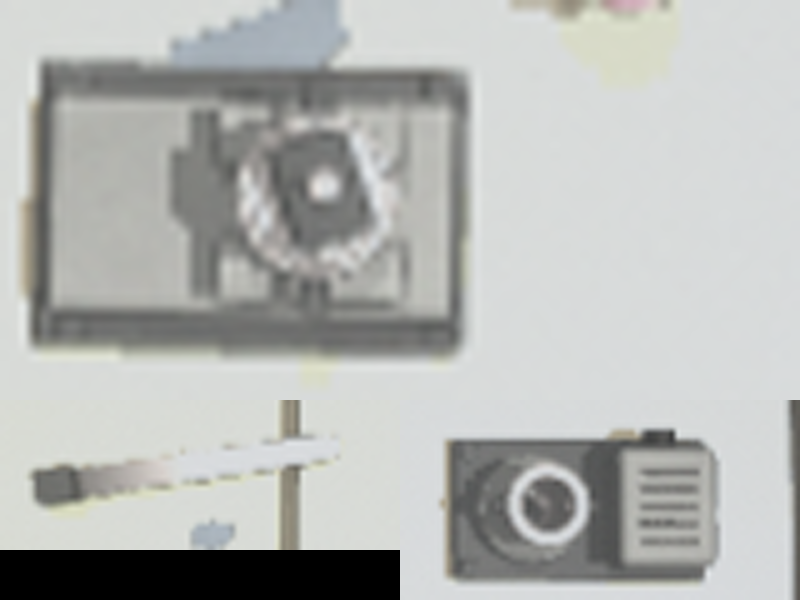

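View pics/sc.png

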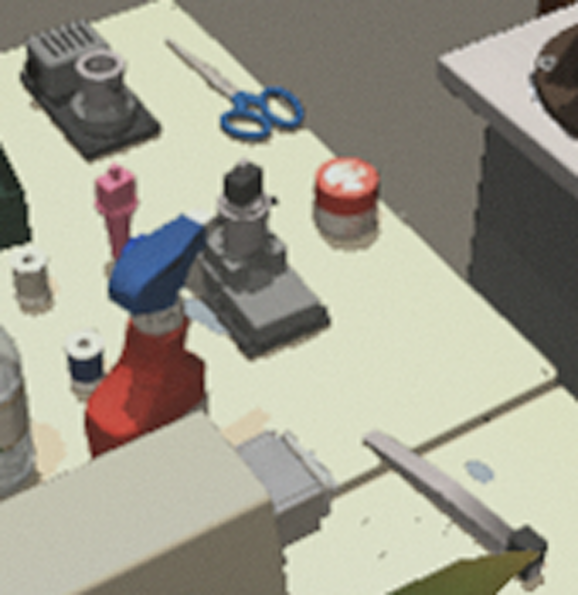

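Top crop: pin top at about (342,213); the slot floor opens to the image left, which is world +y. The winder rim is at about (434,215) with its housing to the right. The wedge head is at about (215.5,222), with the tip right and slightly up. The scene crop agrees. Next I'll measure these.

```bash
python3 - <<'E'
from h import *
s=snap('top');im=s['img'];g=cv2.cvtColor(im,cv2.COLOR_RGB2GRAY);hsv=cv2.cvtColor(im,cv2.COLOR_RGB2HSV)
np.set_printoptions(precision=4,suppress=True)
def blob(m,near):
    n,l,st,c=cv2.connectedComponentsWithStats(m.astype(np.uint8));y,x=np.nonzero(m);i=np.argmin((x-near[0])**2+(y-near[1])**2);return l==l[y[i],x[i]]
def rect(mm):
    c=max(cv2.findContours(mm.astype(np.uint8),cv2.RETR_EXTERNAL,cv2.CHAIN_APPROX_NONE)[0],key=cv2.contourArea);return cv2.minAreaRect(c)
# sleeve
m=np.zeros_like(g,bool);m[195:235,305:365]=g[195:235,305:365]<150
print('sleeve dark',rect(blob(m,(330,203))))
for v in(198,199,200,201,202,203,227,228,229,230,231): print(v,g[v,310:360:7])
# col profiles for edges
for u in range(313,360,6): print(u,g[194:236,u])
# pin
p=np.zeros(g.shape);p[209:218,337:347]=np.clip(g[209:218,337:347].astype(float)-110,0,None)
yy,xx=np.mgrid[:400,:640];c=(p*xx).sum()/p.sum(),(p*yy).sum()/p.sum();print('pin',c,onz(s,*c,.142))
mh=np.zeros_like(g,bool);mh[203:223,332:352]=g[203:223,332:352]<95
r=rect(blob(mh,(338,213)));print('head',r)
b=[onz(s,*q,.13) for q in cv2.boxPoints(r)];print(np.array(b),np.degrees([np.arctan2(*(b[i+1]-b[i])[1::-1]) for i in(0,1)]),[np.linalg.norm(b[i+1]-b[i]) for i in(0,1)])
# winder rim
w=np.zeros_like(g,bool);w[200:232,420:450]=g[200:232,420:450]>170
w=w&(abs(xx-434)<11)&(abs(yy-215.5)<11)
cc=cv2.findContours(w.astype(np.uint8),cv2.RETR_EXTERNAL,cv2.CHAIN_APPROX_NONE)[0];e=cv2.fitEllipse(max(cc,key=len));print('rim',e,onz(s,*e[0],.074))
m=np.zeros_like(g,bool);m[195:237,405:473]=g[195:237,405:473]<140
r=rect(m);print('winderdark',r,[onz(s,*q,.0)[:2] for q in cv2.boxPoints(r)])
# wedge
print(g[205:232:1,205:280:3])
E
```

```text
sleeve dark ((334.4999694824219, 215.0), (42.99999237060547, 27.999996185302734), -0.0)
198 [219 217 218 174 176 218 217 218]
199 [218 217 218 173 175 218 218 217]
200 [218 208 211 171 176 217 218 217]
201 [217 156 168 159 162 199 198 218]
202 [217 117 117 113 112 118 106 218]
203 [218 122 113 114 115 120  95 218]
227 [218 120 109 111 111 107  98 218]
228 [217 116 111 112 112 112 104 218]
229 [218 147 134 134 127 116 112 217]
230 [218 216 188 190 171 152 158 218]
231 [218 218 216 217 218 218 218 217]
313 [218 217 217 217 218 218 218 218 217 217 209 165 142 142 142 142 142 143
 143 144 136 117 118 120 120 120 121 122 123 116 102 103 105 102 106 153
 217 218 217 218 218 217]
319 [217 218 217 217 218 218 204 140 115 107 140 181 180 177 176 178 177 178
 179 180 180 179 181 181 181 182 182 182 184 183 182 160 102 112 114 151
 216 217 217 218 218 218]
325 [217 219 218 218 216 218 211 164 118 112 128 178 177 178 179 180 178 179
 179 181 180 182 182 182 182 182 181 182 183 181 183 166 107 111 111 135
 189 217 217 217 218 218]
331 [218 218 217 210 174 173 171 159 113 114 131 159 109 112 109 1
[... 3510 characters left out ...]
17 218 217 218 217 217 218 218 217 217
  218 141 214 218 218 218 218]
 [217 217 217 176 195 214 216 217 217 218 217 217 218 217 217 219 217 218
  218 147 214 218 218 218 218]
 [217 217 217 217 215 215 217 217 217 218 217 218 218 218 218 217 217 218
  218 146 215 217 218 217 218]
 [216 217 217 216 215 216 217 217 217 218 218 218 218 219 206 217 217 218
  217 146 215 216 217 218 218]
 [218 216 217 217 217 218 218 218 217 217 217 218 218 208 176 206 217 217
  218 145 215 218 218 218 217]
 [217 217 216 216 216 217 217 217 218 218 218 218 217 181 179 175 218 218
  218 145 215 217 217 218 217]
 [217 216 216 217 218 217 217 217 217 218 218 218 218 176 180 178 218 217
  217 145 213 218 217 218 218]]
```

```bash
python3 - <<'E'
from h import *
np.set_printoptions(precision=4,suppress=True)
acc=[snap('top') for _ in range(4)];s=acc[0]
im=np.mean([a['img'] for a in acc],0);g=im.mean(2);rb=im[:,:,0]-im[:,:,2]
def cross(col,lo,hi,th,first=True):
    r=[i+ (th-col[i])/(col[i+1]-col[i]) for i in range(lo,hi) if (col[i]-th)*(col[i+1]-th)<0]
    return (r[0] if first else r[-1]) if r else np.nan
def fit(pts,z,name):
    pts=np.array([p for p in pts if not np.isnan(p[1])]);w=np.array([onz(s,u,v,z)[:2] for u,v in pts])
    k=np.ones(len(w),bool)
    for _ in range(4):
        a=np.polyfit(w[k,1],w[k,0],1);e=w[:,0]-np.polyval(a,w[:,1]);k=abs(e)<max(.0006,2*e[k].std())
    print(name,'x=%.4f + %.4f*(y-.04) rms %.4f n%d'%(np.polyval(a,.04),a[0],e[k].std(),k.sum()),'slope deg',np.degrees(np.arctan(a[0])));return a
C=lambda u:g[:,u]
fit([(u,cross(C(u),203,207,148)) for u in range(317,328)],.03,'floor top')
fit([(u,cross(C(u),223,228,148)) for u in range(317,328)],.03,'floor bot')
for z in(0,.03): fit([(u,cross(C(u),197,203,165)) for u in list(range(316,329))+list(range(346,354))],z,'base top')
for z in(0,.03): fit([(u,cross(C(u),227,233,165)) for u in range(316,350)],z,'base bot')
for v in (207,209,221,223): print(v,[onz(s,cross(g[v],a,b,th),v,z)[1].round(4) for a,b,th,z in((310,320,148,.03),(350,357,148,.03),(310,316,185,.0),(354,360,180,0))])
print(rb[205:232,205:280:3].round().astype(int))
hd=g<128;hd[:,:]&=False;hd[210:230,208:224]=g[210:230,208:224]<128
r=cv2.minAreaRect(np.argwhere(hd)[:,::-1].astype(np.float32));print(r, onz(s,*r[0],.034),np.array([onz(s,*q,.034) for q in cv2.boxPoints(r)]))
mh=np.zeros_like(hd);mh[205:221,335:350]=True
print(g[203:224,332:352].round().astype(int))
E
```

```text
floor top x=0.5276 + 0.0212*(y-.04) rms 0.0001 n11 slope deg 1.2140945467947288
floor bot x=0.4673 + 0.0149*(y-.04) rms 0.0001 n11 slope deg 0.8558557796451692
base top x=0.5404 + 0.0218*(y-.04) rms 0.0003 n20 slope deg 1.247725378204401
base top x=0.5381 + 0.0218*(y-.04) rms 0.0003 n20 slope deg 1.2477253782047308
base bot x=0.4552 + 0.0297*(y-.04) rms 0.0003 n33 slope deg 1.702465858105524
base bot x=0.4546 + 0.0297*(y-.04) rms 0.0003 n33 slope deg 1.7024658581052736
207 [np.float64(0.1054), np.float64(-0.016), np.float64(0.1074), np.float64(-0.0161)]
209 [np.float64(0.1053), np.float64(-0.0157), np.float64(0.1073), np.float64(-0.0159)]
221 [np.float64(0.1066), np.float64(-0.0028), np.float64(0.1094), np.float64(-0.0158)]
223 [np.float64(0.1067), np.float64(-0.015), np.float64(0.1094), np.float64(-0.0157)]
[[  4   4   4   4   4   3   3   4   2   3   2   2   2   2   2   2   2   2
    2  20   2   2   2   2   2]
 [  5   4   4   4   3   4   3   3   3   3   2   3   3   3   3   2   2   2
    2  21   2   3   2   2   2]
 [  4   4   5   4   3   3   4   3   2   2   3   3   3   2   3   2   2 
[... 3858 characters left out ...]
 212 195
  185 186]
 [127 136 202 174 218 157  96 107 116 118 114 119 120 121 114 173 210 176
  184 186]
 [123 123 155 181 208 160 127  98 115 117 120 119 117 118 128 166 216 181
  183 185]
 [116 115 124 207 165 156 158  89 114 113 115 124 120 148 163 197 190 174
  175 185]
 [133 129 112 164 165 164 152 122 118 115 146 167 160 206 202 204 151 156
  150 185]
 [151 147 136 112 164 188 163 172 152 142 204 206 208 179 205 151 167 177
  142 187]
 [192 183 184 130 131 144 192 158 174 156 164 168 197 196 164 166 168 190
  134 187]
 [189 183 184 166 165 113 106 135 139 146 150 178 137 170 168 168 175 191
  141 187]
 [181 182 184 172 168 113 114 139  97 114 102 172 172 173 172 177 189 194
  158 186]]
```

```bash
python3 - <<'E'
from h import *
np.set_printoptions(precision=4,suppress=True)
acc=[snap('top') for _ in range(3)];s=acc[0]
im=np.mean([a['img'] for a in acc],0);g=im.mean(2);rb=im[:,:,0]-im[:,:,2]
print(rb[209:220,264:278].round().astype(int))
h=onz(s,216.3,221.54,.034);
for u in(272,273):
  t=onz(s,u,214.3,.0035);d=t-h;print('head',h,'tip',t,np.linalg.norm(d),'yaw',np.degrees(np.arctan2(d[1],d[0])))
print('pin',onz(s,342.0,213.05,.142),'winder rim',onz(s,434.19,215.46,.074))
# blade centre: level part cols 224..240 using dark g ; upper/lower edges at half
for u in (226,229,232): print(u,g[213:228,u].round(),rb[213:228,u].round())
sc=snap('scene')
for n,p in dict(pin=(.4974,.0265,.142),wh=h,tip=t,rim=(.4947,-.2372,.074)).items(): print(n,'scene px',proj(sc,p))
# grey fixture corner (top 221,170 / 246,170), bottle cap tri from scene crop
k=3.4
for n,a,b in(('greyR',(246,170),(240+330/k,130+475/k)),('greyL',(222,172),(240+285/k,130+555/k)),('bottle nozzle',(272,131),(240+205/k,130+240/k))): print(n,two(s,a,sc,b))
for n,c in (('sp',(332,158)),('sp',(370,160)),('blue',(341,181)),('pink',(373,188)),('pot',(349,258))): print(n,onz(s,*c,.045))
E
```

```text
[[13  2  2  2  2  2  2  2  3  2  2  2  2  2]
 [13  2  2  3  3  2  2  3  2  2  2  2  2  2]
 [12  2  3  4  4  2  2  5  2  2  2  2  2  2]
 [ 1 -1 -1 -1 -1 -1 -3  4 -2  5  2  1  2  2]
 [-6 -5 -5 -5 -5 -5 -5 -5 -5 11  2  2  2  2]
 [-5 -5 -5 -6 -5 -5 -5 -5 -5  6  2  2  2  2]
 [-5 -5 -5 -5 -5 -5 -5 -5 -4  6  3  2  2  2]
 [-5 -5 -6 -5 -3 -3 -2  3  6  5  2  2  2  2]
 [-5 -5 -2  7 16 18 14 16  3  2  2  2  2  2]
 [12 10 14 16 16 16  2  2  2  1  2  2  1  2]
 [13  4  2  2  2  2  2  2  2  2  2  2  2  2]]
head [0.4774 0.384  0.034 ] tip [0.5004 0.2262 0.0035] 0.16237515442778244 yaw -81.70846732457022
head [0.4774 0.384  0.034 ] tip [0.5004 0.2232 0.0035] 0.1652429821321892 yaw -81.85514475043843
pin [0.4974 0.0257 0.142 ] winder rim [ 0.4947 -0.2372  0.074 ]
226 [216. 216. 216. 215. 201. 160. 158. 156. 157. 159. 158. 173. 212. 216.
 216.] [ 3.  3.  3.  3.  8. 13.  8.  8.  8.  6.  9. 20. 15.  3.  3.]
229 [216. 216. 216. 214. 199. 172. 173. 171. 170. 160. 170. 211. 216. 216.
 216.] [ 3.  3.  2.  4.  7.  8.  8.  8.  8.  8. 17. 16.  2.  2.  2.]
232 [216. 216. 216. 206. 181. 186. 186. 185. 184. 183. 190. 212. 216. 216.
 216.] [ 2.  3.  3.  9. 16.  9.  9. 10.  9. 13. 22. 15.  3.  2.  3.]
pin scene px [310.7165 176.6255]
wh scene px [393.6087 286.9124]
tip scene px [347.9579 256.2984]
rim scene px [268.7276 148.0174]
greyR (array([0.6074, 0.2988, 0.0976]), np.float64(0.028077210783952002))
greyL (array([0.6336, 0.3488, 0.0787]), np.float64(0.043845963095206594))
bottle nozzle (array([0.6667, 0.214 , 0.2853]), np.float64(0.04915466951724299))
sp [0.6616 0.0506 0.045 ]
sp [ 0.6562 -0.0593  0.045 ]
blue [0.5948 0.0246 0.045 ]
pink [ 0.5749 -0.0675  0.045 ]
pot [0.3745 0.0018 0.045 ]
```

Measurements agree with the reported sizes: wedge length 165 mm against 166 expected, and the pin lies on the slot's mid-line. Next I'll move above the wedge head with the tool tilted 8° back, for clearance at the sleeve.

```bash
cat >> h.py <<'E'
from scipy.spatial.transform import Rotation as Ro
def go(grasp,pitch,yaw):
    "row (cm, deg) taking grasp point there, tool down, leaning by pitch"
    o=ctrl.get_obs();R=Ro.from_euler('xyz',o['orientation'],degrees=True);T=Ro.from_euler('xyz',[180,pitch,yaw],degrees=True)
    tcp=np.array(grasp)+T.apply([0,0,.019])
    a=R.inv().apply(tcp-o['tool_pos'])*100;b=(R.inv()*T).as_rotvec(degrees=True)
    print('t %.2f'%o['clock'],'row',a.round(2),b.round(2));return np.r_[a,b]
E
python3 - <<'E'
from h import *
go([.477,.387,.15],-8,-81.8)
E
```

```text
t 0.55 row [35.61 17.62  9.54] [-4.62  7.09 66.06]
```

>>> {"op": "send_rows", "data": {"plan": [[[35.61,17.62,9.54,-4.62,7.09,66.06],[35.61,17.62,9.54,-4.62,7.09,66.06],[35.61,17.62,9.54,-4.62,7.09,66.06],[35.61,17.62,9.54,-4.62,7.09,66.06],[35.61,17.62,9.54,-4.62,7.09,66.06],[35.61,17.62,9.54,-4.62,7.09,66.06],[35.61,17.62,9.54,-4.62,7.09,66.06],[35.61,17.62,9.54,-4.62,7.09,66.06]]], "fingers": 0.6}}

```text
clock: 1.22
tool_pos: [0.424, 0.432, 0.1487]
orientation: [179.5, -7.0, -72.8]
force: [0.7, 0.9, 0.3]
opening: 0.0529
gripper_force: 0.0
```

```bash
python3 - <<'E'
from h import *
go([.477,.387,.10],-8,-81.8)
E
```

```text
t 1.22 row [ 5.26 -3.76  7.41] [-0.65  0.98  8.9 ]
```

>>> {"op": "send_rows", "data": {"plan": [[[5.26,-3.76,5.0,-0.65,0.98,8.9],[5.26,-3.76,5.0,-0.65,0.98,8.9],[5.26,-3.76,5.0,-0.65,0.98,8.9],[5.26,-3.76,5.0,-0.65,0.98,8.9],[5.26,-3.76,5.0,-0.65,0.98,8.9]]]}}

```text
clock: 1.63
tool_pos: [0.4762, 0.3889, 0.1053]
orientation: [180.0, -8.0, -81.5]
force: [0.6, 0.1, 0.3]
opening: 0.0525
gripper_force: 0.0
```

```bash
python3 - <<'E'
from h import *
o=ctrl.get_obs();print(o['tool_pos'],o['orientation'],o['force'])
go([.477,.387,.026],-8,-81.8)
E
```

```text
[0.47622876 0.38889042 0.10526071] [179.9663393   -7.98977556 -81.48748506] [0.56995856 0.07341142 0.34120915]
t 1.63 row [-0.9  -0.05  9.78] [-0.01  0.01  0.31]
```

>>> {"op": "send_rows", "data": {"plan": [[[-0.9,-0.05,3.5,0,0,0.31],[-0.9,-0.05,6.5,0,0,0.31],[-0.9,-0.05,8.5,0,0,0.31],[-0.9,-0.05,9.78,0,0,0.31],[-0.9,-0.05,9.78,0,0,0.31],[-0.9,-0.05,9.78,0,0,0.31]]]}}

```text
clock: 2.13
tool_pos: [0.4765, 0.3855, 0.0076]
orientation: [-180.0, -8.0, -81.7]
force: [1.1, -0.3, 0.3]
opening: 0.0525
gripper_force: 0.0
```

>>> {"op": "send_rows", "data": {"plan": [[[0,0,0,0,0,0],[0,0,0,0,0,0],[0,0,0,0,0,0],[0,0,0,0,0,0],[0,0,0,0,0,0],[0,0,0,0,0,0]]], "fingers": 0}}

```text
clock: 2.63
tool_pos: [0.4771, 0.3845, 0.0075]
orientation: [-180.0, -8.0, -81.8]
force: [0.0, 0.4, 2.5]
opening: 0.0202
gripper_force: 30.0
```

```bash
python3 - <<'E'
from h import *
o=ctrl.get_obs();print(o['tool_pos'],o['orientation'],o['force'],o['moment'],o['opening'])
s=snap('top','grip.png')
for n in('top','scene'):
    s=snap(n);im=s['img'];cv2.imwrite('pics/g_%s.png'%n,cv2.resize(im[195:245,200:300] if n=='top' else im[220:310,320:420],None,fx=6,fy=6,interpolation=cv2.INTER_CUBIC)[:,:,::-1])
E
```

```text
[0.47714295 0.38451378 0.0074956 ] [-179.97166009   -7.95877189  -81.78475624] [0.04737216 0.40191426 2.45476054] [0.45535486 0.04379686 0.0845042 ] 0.020152947105514164
```

```bash
python3 - <<'E'
from h import *
go([.477,.387,.076],-8,-81.8)
go([.5021,.2605,.076],-8,-91.2)
s=snap('top');im=s['img'].astype(float);rb=im[:,:,0]-im[:,:,2];print(rb[209:220,264:278].astype(int))
E
```

```text
t 2.78 row [ 0.71 -0.02 -4.92] [-0.03  0.03  0.02]
t 2.78 row [13.46 -0.65 -3.13] [-1.33  0.03  9.33]
[[14  2  3  3  2  3  2  2  3  2  2  2  2  2]
 [15  2  3  3  2  3  2  2  3  2  2  1  1  2]
 [16  2  2  2  2  2  2  3  1  2  3  2  3  2]
 [ 5  1 -1 -1 -1 -1  0 -1 -2  4  2  2  2  2]
 [-3 -5 -5 -5 -5 -5 -5 -5 -5  8  2  2  2  2]
 [-4 -5 -5 -5 -5 -5 -5 -4 -5  4  3  2  2  2]
 [-5 -5 -4 -4 -5 -5 -5 -4 -4  5  2  2  2  2]
 [-4 -5 -5 -5 -4 -3 -2 -1  0  5  2  1  2  2]
 [-5 -3 -4 -2  2 10 22 14 11  3  2  2  2  2]
 [10 18  9 10 13 12 13  2  2  1  2  2  1  1]
 [16 13  3  2  2  3  2  2  2  3  2  2  2  2]]
```

>>> {"op": "send_rows", "data": {"plan": [[[0.3,0,-2.5,0,0,0],[0.71,0,-4.92,0,0,0],[4.0,-0.2,-4.5,-0.4,0,3],[8.0,-0.4,-4.0,-0.9,0,6],[11.5,-0.55,-3.4,-1.2,0,8.5],[13.46,-0.65,-3.13,-1.33,0.03,9.33],[13.46,-0.65,-3.13,-1.33,0.03,9.33],[13.46,-0.65,-3.13,-1.33,0.03,9.33]]]}}

```text
clock: 3.5
tool_pos: [0.5018, 0.2562, 0.0565]
orientation: [179.9, -8.0, -91.3]
force: [0.3, 0.2, -2.2]
opening: 0.0201
gripper_force: 29.9
```

```bash
python3 - <<'E'
from h import *
o=ctrl.get_obs();print(o['tool_pos'],o['orientation'],o['force'],o['moment'],o['opening'])
go([.5021,.2605,.060],-8,-91.2)
f=np.zeros((600,800,3),np.uint8)
a=snap('top')['img'][190:240,240:360];b=snap('scene')['img'][150:290,290:430]
f[:300,:720]=cv2.resize(a,(720,300),interpolation=cv2.INTER_CUBIC)
f=np.vstack([f[:300],np.zeros((0,800,3),np.uint8)]);b=cv2.resize(b,(560,560),interpolation=cv2.INTER_CUBIC)
cv2.imwrite('pics/v6.png',f[:,:,::-1]);cv2.imwrite('pics/v7.png',b[:,:,::-1])
E
```

```text
[0.50178525 0.25617422 0.05646545] [179.94523773  -8.04107958 -91.32381294] [ 0.27578174  0.18819036 -2.17712261] [ 0.84613081 -0.14633353  0.00535268] 0.020098512432839506
t 3.50 row [-0.38 -0.02  1.49] [ 0.07 -0.04 -0.12]
```

View pics/v7.png

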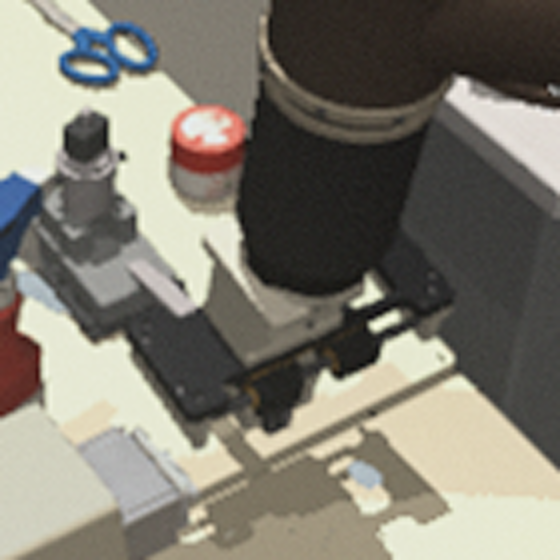

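The scene shows the wedge held level, with its tip just over the near end of the slot floor, around crop (140,265).

>>> {"op": "send_rows", "data": {"plan": [[[-0.38,-0.02,0.8,0.07,-0.04,-0.12],[-0.38,-0.02,1.49,0.07,-0.04,-0.12],[-0.38,-0.02,1.49,0.07,-0.04,-0.12],[-0.38,-0.02,1.49,0.07,-0.04,-0.12]]]}}

```text
clock: 3.93
tool_pos: [0.5014, 0.2593, 0.0404]
orientation: [180.0, -8.1, -91.0]
force: [0.0, 0.5, -1.1]
opening: 0.0197
gripper_force: 29.9
```

```bash
python3 - <<'E'
from h import *
np.set_printoptions(precision=4,suppress=True)
o=ctrl.get_obs();print(o['tool_pos'],o['orientation'],o['force'],o['moment'])
s=snap('top');t=snap('scene')
R=Ro.from_euler('xyz',o['orientation'],degrees=True);gp=o['tool_pos']-R.apply([0,0,.019]);d=np.array([np.cos(np.radians(-91.2)),np.sin(np.radians(-91.2)),0])
tip=gp+d*.167;tip[2]=.034+.0035;print(tip,proj(s,tip),proj(t,tip))
f=np.zeros((340,800,3),np.uint8);u,v=proj(s,tip).astype(int);f[:,:400]=cv2.resize(s['img'][v-17:v+17,u-20:u+20],(400,340),interpolation=cv2.INTER_CUBIC)
u2,v2=proj(t,tip).astype(int);f[:,400:]=cv2.resize(t['img'][v2-17:v2+17,u2-20:u2+20],(400,340),interpolation=cv2.INTER_CUBIC);print(u,v,u2,v2)
cv2.imwrite('pics/v8.png',f[:,:,::-1])
E
```

```text
[0.5014 0.2593 0.0404] [179.9503  -8.0788 -91.0258] [ 0.0078  0.5496 -1.0895] [ 0.7297 -0.0732  0.0341]
[0.4979 0.095  0.0375] [316.4262 214.7069] [323.3129 218.4464]
316 214 323 218
```

View pics/v8.png

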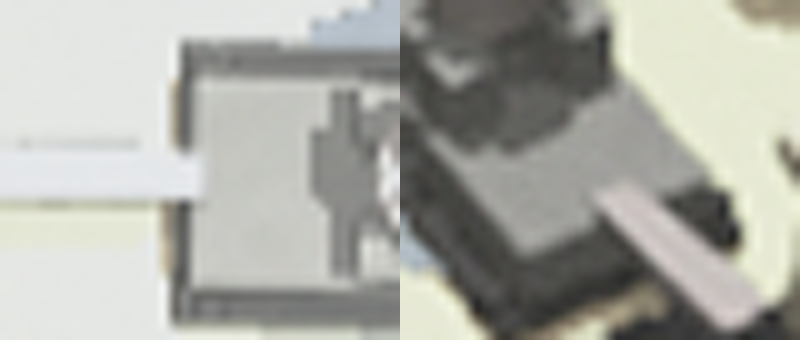

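Tip at top view (205,180), i.e. px (316,214.7), and centred on the floor to about 1 mm. Now I'll drive in up to just before contact.

```bash
python3 - <<'E'
from h import *
go([.5003,.215,.0580],-8,-91.2)
go([.4998,.175,.0572],-8,-91.2)
E
```

```text
t 4.03 row [4.65 0.08 0.85] [-0.03 -0.01  0.16]
t 4.03 row [8.6  0.06 1.49] [-0.03 -0.01  0.16]
```

>>> {"op": "send_rows", "data": {"plan": [[[1.5,0.02,0.28,0,0,0.1],[3.0,0.05,0.55,0,0,0.16],[4.65,0.08,0.85,0,0,0.16],[6.0,0.07,1.06,0,0,0.16],[7.5,0.07,1.31,0,0,0.16],[8.6,0.06,1.49,0,0,0.16],[8.6,0.06,1.49,0,0,0.16]]]}}

```text
clock: 4.62
tool_pos: [0.4991, 0.1692, 0.0385]
orientation: [-180.0, -8.0, -91.4]
force: [-0.2, -0.4, -3.6]
opening: 0.0199
gripper_force: 30.0
```

```bash
python3 - <<'E'
from h import *
np.set_printoptions(precision=4,suppress=True)
o=ctrl.get_obs();print(o['tool_pos'],o['orientation'],o['force'],o['moment'],o['opening'])
go([.4986,.120,.0567],-8,-91.2)
E
```

```text
[0.4991 0.1692 0.0385] [-179.9989   -8.0047  -91.3778] [-0.2336 -0.4395 -3.5771] [ 0.866   0.0481 -0.0564] 0.019905970676891812
t 4.62 row [ 5.13 -0.07  0.79] [ 0.02 -0.   -0.18]
```

>>> {"op": "send_rows", "data": {"plan": [[[0.4,0,0.06,0,0,0],[0.8,-0.01,0.12,0,0,0],[1.2,-0.02,0.18,0,0,0],[1.6,-0.02,0.25,0,0,0],[2.0,-0.03,0.31,0,0,0],[2.4,-0.03,0.37,0,0,0],[2.8,-0.04,0.43,0,0,0],[3.0,-0.04,0.46,0,0,0]]]}}

```text
clock: 5.28
tool_pos: [0.5013, 0.1449, 0.0388]
orientation: [-179.7, -7.7, -91.2]
force: [-1.8, 12.9, -3.8]
opening: 0.0197
gripper_force: 30.0
```

```bash
python3 - <<'E'
from h import *
np.set_printoptions(precision=4,suppress=True)
o=ctrl.get_obs();print(o['tool_pos'],o['orientation'],o['force'],o['moment'],o['opening'])
go([.4983,.115,.0567],-8,-91.2)
E
```

```text
[0.5013 0.1449 0.0388] [-179.7287   -7.6931  -91.2029] [-1.8095 12.8738 -3.7987] [ 5.6113  0.7028 -0.3727] 0.019733156309977913
t 5.28 row [3.22 0.24 0.52] [-0.27  0.31 -0.  ]
```

>>> {"op": "send_rows", "data": {"plan": [[[0.4,0.05,0.06,0,0,0],[0.8,0.1,0.12,0,0,0],[1.2,0.1,0.18,0,0,0],[1.6,0.1,0.25,0,0,0],[2.0,0.1,0.31,0,0,0],[2.4,0.1,0.37,0,0,0],[2.4,0.1,0.37,0,0,0]]]}}

```text
clock: 5.87
tool_pos: [0.4982, 0.1174, 0.038]
orientation: [-179.9, -8.0, -91.2]
force: [0.9, 2.0, -2.7]
opening: 0.0198
gripper_force: 30.0
```

```bash
python3 - <<'E'
from h import *
np.set_printoptions(precision=4,suppress=True)
o=ctrl.get_obs();print(o['tool_pos'],o['orientation'],o['force'],o['moment'],o['opening'])
go([.4980,.0905,.0567],-8,-91.2)
E
```

```text
[0.4982 0.1174 0.038 ] [-179.9281   -7.978   -91.2119] [ 0.9443  1.989  -2.7104] [ 1.5093 -0.5703  0.2747] 0.01983372735339936
t 5.87 row [ 2.92 -0.04  0.42] [-0.07  0.02 -0.01]
```

>>> {"op": "send_rows", "data": {"plan": [[[0.4,0,0.06,0,0,0],[0.8,0,0.12,0,0,0],[1.2,-0.01,0.18,0,0,0],[1.6,-0.02,0.24,0,0,0],[2.0,-0.03,0.29,0,0,0],[2.0,-0.03,0.29,0,0,0]]]}}

```text
clock: 6.37
tool_pos: [0.4979, 0.0968, 0.0378]
orientation: [-179.9, -8.0, -91.2]
force: [1.1, 1.6, -3.8]
opening: 0.0198
gripper_force: 30.0
```

```bash
python3 - <<'E'
from h import *
np.set_printoptions(precision=4,suppress=True)
o=ctrl.get_obs();print(o['tool_pos'],o['orientation'],o['force'],o['moment'],o['opening'])
go([.4980,.0905,.0567],-8,-91.2)
f=np.zeros((500,800,3),np.uint8)
s=snap('top');t=snap('scene')
f[:,:400]=cv2.resize(s['img'][190:240,310:350],(400,500),interpolation=cv2.INTER_CUBIC)
f[:,400:]=cv2.resize(t['img'][165:240,285:345],(400,500),interpolation=cv2.INTER_CUBIC)
cv2.imwrite('pics/v9.png',f[:,:,::-1])
E
```

```text
[0.4979 0.0968 0.0378] [-179.9472   -7.9897  -91.2449] [ 1.0595  1.5723 -3.8056] [ 1.3892 -0.7274  0.2488] 0.019826653049145375
t 6.37 row [ 0.89 -0.03  0.12] [-0.05  0.01 -0.04]
```

View pics/v9.png

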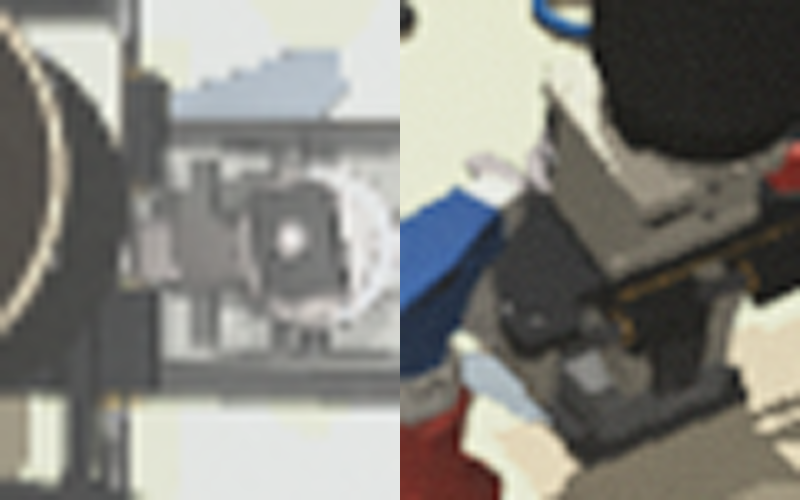

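Top view: pin at (338.7,213.3), so the mandrel has lifted and leans towards +y with the gripper clear of it. Next I'll measure the wedge tip that now sticks out at the far end.

```bash
python3 - <<'E'
from h import *
np.set_printoptions(precision=4,suppress=True)
s=snap('top');im=s['img'].astype(float);rb=im[:,:,0]-im[:,:,2];g=im.mean(2)
u,v=proj(s,[.4955,-.068,.033]);print(u,v);u,v=int(u),int(v)
print(g[v-5:v+7,u-20:u+8].astype(int));print(rb[v-5:v+7,u-20:u+8].astype(int))
for k in range(-8,5): print(u+k,onz(s,u+k,v,.033)[1].round(4),end=' ')
t=cv2.imread('pics/top1.png').astype(float)
rim=cv2.imread('pics/top1.png',0)
E
```

```text
372.8744435220139 215.76475269183211
[[200 200 201 140 164 229 228 229 228 227 229 228 230 229 229 229 230 229
  229 229 230 229 230 229 229 230 229 229]
 [201 201 201 137 164 229 229 229 229 229 229 229 229 229 229 229 229 229
  229 229 229 230 229 229 229 229 230 229]
 [213 213 213 158 184 227 229 228 226 225 224 224 222 221 220 223 223 224
  229 229 229 229 230 229 229 229 230 229]
 [230 230 229 215 224 224 229 226 221 218 215 212 207 202 198 214 212 214
  229 229 229 229 230 229 230 230 229 230]
 [230 230 230 231 230 230 230 230 230 229 230 230 230 230 230 229 228 229
  228 229 229 230 230 229 229 229 229 230]
 [230 230 230 230 230 230 230 230 230 229 230 230 230 228 229 229 229 229
  229 229 228 229 229 229 229 230 229 229]
 [230 229 230 230 230 230 230 230 230 230 230 230 229 229 230 229 230 229
  229 229 229 230 229 229 229 230 230 229]
 [225 225 225 223 222 230 230 230 226 227 225 229 229 229 229 225 229 228
  229 228 229 230 229 229 229 229 229 229]
 [199 200 200 170 188 227 227 228 217 216 216 226 227 226 225 214 226 225
  227 227 229 229 230 230 230 229 229 229]
 [190 188 
[... 865 characters left out ...]
 -3 -2 -2]
 [-5 -5 -5 -4 -4 -4 -5 -5 -4 -4 -4 -4 -5 -3 -4 -3 -3 -2 -2 -2 -1 -3 -2 -2
  -3 -3 -2 -2]
 [-4 -4 -4 -4 -5 -5 -4 -4 -4 -4 -5 -4 -4 -3 -2 -2 -1 -1  0  1 -2 -3 -2 -2
  -2 -2 -2 -2]
 [-1 -1  0 -1  1  1  2  1  4  3  3  4  3  4  4  6  5  6  6  5 -2 -3 -3 -1
  -2 -3 -2 -2]
 [ 5  5  4  2 13 11 11 12 13 13 12 11 11 11 10 12 11 11 11 10 -2 -3 -2 -2
  -3 -2 -2 -3]
 [ 5  4  3  1 14 12 11 12 11 12 12 12 12 12 11 12 11 12 11 10 -3 -2 -2 -3
  -3 -2 -3 -3]
 [ 5  4  4  2 14 11  8  7  7  8  7  7  7  8 12 11  7  7  6  7 -1 -2 -2 -2
  -2 -2 -3 -2]]
364 -0.0423 365 -0.0452 366 -0.0481 367 -0.051 368 -0.0539 369 -0.0568 370 -0.0597 371 -0.0626 372 -0.0655 373 -0.0684 374 -0.0713 375 -0.0742 376 -0.0771
```

>>> {"op": "send_rows", "data": {"plan": [[[0.3,0,0.04,0,0,0],[0.6,-0.01,0.08,0,0,0],[0.89,-0.01,0.12,0,0,0],[0.89,-0.01,0.12,0,0,0],[0.89,-0.01,0.12,0,0,0]]]}}

```text
clock: 6.93
tool_pos: [0.4974, 0.0876, 0.0378]
orientation: [-180.0, -8.0, -91.3]
force: [1.2, 0.8, -3.7]
opening: 0.0202
gripper_force: 30.0
```

```bash
python3 - <<'E'
from h import *
np.set_printoptions(precision=4,suppress=True)
o=ctrl.get_obs();print(o['tool_pos'],o['orientation'],o['force'],o['moment'],o['opening'])
E
```

```text
[0.4974 0.0876 0.0378] [-179.992    -8.0295  -91.2702] [ 1.179   0.8166 -3.6943] [ 0.691  -0.2941  0.047 ] 0.02017729603715712
```

>>> {"op": "send_rows", "data": {"plan": [[[0,0,0.07,0,0,0],[0,0,0.07,0,0,0],[0,0,0.07,0,0,0],[0,0,0.07,0,0,0],[0,0,0.07,0,0,0]]], "fingers": 0.5}}

```text
clock: 7.35
tool_pos: [0.4978, 0.0882, 0.0373]
orientation: [-179.9, -8.0, -91.2]
force: [0.3, 0.0, -0.3]
opening: 0.0427
gripper_force: 0.0
```

>>> {"op": "send_rows", "data": {"plan": [[[0,0,-2,0,0,0],[0,0,-5,0,0,0],[-4,0,-8,0,0,0],[-8,0,-11,0,0,0],[-12,0,-12,0,0,0],[-12,0,-12,0,0,0],[-12,0,-12,0,0,0]]]}}

```text
clock: 7.93
tool_pos: [0.5016, 0.2276, 0.1405]
orientation: [-179.8, -7.9, -91.1]
force: [0.1, -0.2, 0.5]
opening: 0.0438
gripper_force: 0.0
```

```bash
python3 - <<'E'
from h import *
np.set_printoptions(precision=4,suppress=True)
o=ctrl.get_obs();print(o['tool_pos'],o['orientation'],o['force'],o['moment'],o['opening'])
f=np.zeros((500,800,3),np.uint8)
s=snap('top');t=snap('scene')
f[:,:400]=cv2.resize(s['img'][190:240,312:352],(400,500),interpolation=cv2.INTER_CUBIC)
f[:,400:]=cv2.resize(t['img'][160:235,285:345],(400,500),interpolation=cv2.INTER_CUBIC)
cv2.imwrite('pics/v10.png',f[:,:,::-1])
g=s['img'].mean(2);print(g[204:226,308:352].astype(int))
E
```

```text
[0.5016 0.2276 0.1405] [-179.8082   -7.8608  -91.0699] [ 0.1442 -0.1812  0.4898] [ 0.5439 -0.1029 -0.0162] 0.04377629537962926
[[230 230 230 230 230 222 103 123 163 156 150 152 146 144 144 143 141 142
  140 140 140 145 143 142 117 116 107 105 117 115 119 128 109 125 121 124
  135 135 133 134 133 140 135 135]
 [230 230 230 230 230 176 102 158 205 201 199 198 198 197 199 199 197 196
  195 196 196 181 180 176 168 171 155 155 153 124 138 155 119 133 126 138
  170 167 165 163 162 176 161 165]
 [230 230 230 230 230 153 102 159 197 197 196 197 196 195 195 195 195 195
  197 197 197 139 139 122 202 208 195 193 193 138 155 157 147 164 176 178
  214 198 206 206 202 204 187 204]
 [230 230 230 230 230 153 105 159 197 196 195 196 196 194 194 195 195 195
  197 197 196 140 138 122 190 189 141 140 142 129 176 174 180 179 221 228
  228 195 210 198 204 206 178 203]
 [230 230 230 230 230 153 101 160 194 196 193 195 195 194 196 196 196 197
  183 186 184 140 138 118 142 140 144 135 140 150 158 119 129 124 159 216
  229 224 221 190 207 206 172 206]
 [230 230 229 230 230 154 101 162 192 193 194 194 195 195 
[... 2353 characters left out ...]
1 202 201 201 201 198 199 199 198 200 201
  201 203 202 141 141 124 210 203 190 183 183 125 117 146 155 161 165 190
  152 188 187 186 193 211 156 206]
 [230 230 230 230 184 125 100 193 202 202 201 199 200 200 201 201 201 202
  201 201 201 141 140 129 200 200 205 184 185 125 126 153 107 125 114 189
  191 192 190 196 211 214 176 207]
 [230 230 230 230 203 109  98 192 196 196 198 199 200 200 200 201 201 200
  201 202 202 161 161 145 187 189 187 174 174 127 128 144 110 133 114 178
  175 177 177 193 195 205 180 208]
 [230 230 230 230 230 114 109 171 167 171 174 175 179 179 181 180 182 182
  182 185 188 189 188 164 153 148 133 134 137 139 141 126 128 144 129 131
  129 129 132 134 138 163 187 204]]
```

View pics/v10.png

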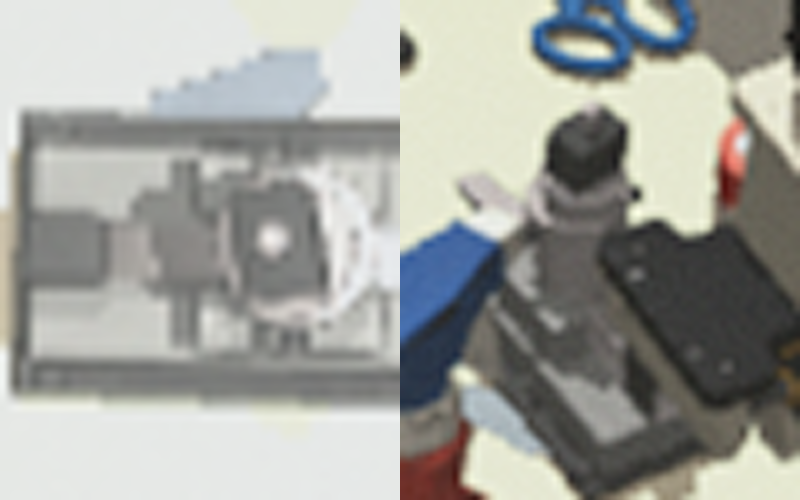

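```bash
python3 - <<'E'
from h import *
np.set_printoptions(precision=4,suppress=True)
s=snap('top');g=s['img'].mean(2)
for u in(321.5,322.5): y=onz(s,u,214,.064)[1];print('front',y,'lift',y-.068,'tail',y+.024)
print('floor edge',onz(s,315,210,.03)[1])
print('pin',onz(s,339-.7+.0,213.2,.152))
# circle of rim white crescent + collar: rim outer edge in initial image
t=cv2.imread('pics/top1.png').astype(float).mean(2)
print(t[213:216,326:358].astype(int));print(t[200:230,342].astype(int))
for u in(333.5,349.5,330,350,353):print(u,onz(s,u,214,.098)[1])
sc=snap('scene');gs=sc['img'].mean(2)
print(proj(sc,[.4975,.0275,.098]),proj(sc,[.4975,.0275,.14]))
E
```

```text
front 0.08036755707440488 lift 0.012367557074404872 tail 0.10436755707440487
front 0.07754608300533762 lift 0.009546083005337616 tail 0.10154608300533763
floor edge 0.09923316141620753
pin [0.4964 0.0359 0.152 ]
[[177 128 126 127 128 127 114 129 208 179 159  99 103 100 108 211 217 208
  121 116 170 218 211 191 164 184 186 185 184 123 150 216]
 [177 126 126 127 126 126 126 130 188 216 160 121  98 115 103 188 199 174
  120 123 137 217 212 204 172 185 184 185 187 122 145 217]
 [177 125 125 126 127 126 126 130 214 201 179 158  86 112 115 109 117 120
  118 122 106 210 212 193 185 185 186 188 188 122 145 217]]
[173 146 107 113 110 113 151 182 106 121 117 138 191 217 199 117 113 121
 113 145 205 165 149 102 103 108 117 105 110 110]
333.5 0.047296983512569134
349.5 0.0032139139099880837
330 0.056934372267796414
350 0.0018354553501567505
353 -0.006436597545512832
[310.9075 188.8284] [310.8761 177.3919]
```

Head front edge at about px 322, which puts wedge_lift roughly 13–17 mm past the axis. I'll regrip the head and drive 2.5 mm more for margin.

>>> {"op": "send_rows", "data": {"plan": [[[4,0,1,0,0,0],[8,0,4,0,0,0],[12,0,7,0,0,0],[12,0,10,0,0,0],[12,0,12,0,0,0],[12,0,12,0,0,0],[12,0,12,0,0,0]]]}}

```text
clock: 8.72
tool_pos: [0.4972, 0.0866, 0.0368]
orientation: [179.9, -8.1, -91.3]
force: [1.4, 0.8, 0.8]
opening: 0.0436
gripper_force: 0.0
```

>>> {"op": "send_rows", "data": {"plan": [[[0,0,0,0,0,0],[0,0,0,0,0,0],[0,0,0,0,0,0],[0,0,0,0,0,0],[0,0,0,0,0,0]]], "fingers": 0}}

```text
clock: 9.13
tool_pos: [0.4982, 0.089, 0.038]
orientation: [-179.9, -7.9, -91.2]
force: [-1.8, 3.0, 6.7]
opening: 0.0199
gripper_force: 30.0
```

>>> {"op": "send_rows", "data": {"plan": [[[0.1,0,0.01,0,0,0],[0.2,0,0.03,0,0,0],[0.25,0,0.03,0,0,0],[0.25,0,0.03,0,0,0],[0.25,0,0.03,0,0,0]]]}}

```text
clock: 9.55
tool_pos: [0.4989, 0.0871, 0.038]
orientation: [-179.8, -7.9, -91.2]
force: [-1.4, 5.3, 6.0]
opening: 0.0195
gripper_force: 30.0
```

>>> {"op": "send_rows", "data": {"plan": [[[0.1,0,0.03,0,0,0],[0.1,0,0.03,0,0,0],[0.1,0,0.03,0,0,0]]]}}

```text
clock: 9.8
tool_pos: [0.4992, 0.0862, 0.038]
orientation: [-179.8, -7.9, -91.2]
force: [-1.3, 5.8, 6.9]
opening: 0.0202
gripper_force: 30.0
```

>>> {"op": "send_rows", "data": {"plan": [[[0,0,0,0,0,0],[0,0,0,0,0,0],[0,0,0,0,0,0],[0,0,0,0,0,0],[0,0,0,0,0,0]]], "fingers": 0.5}}

```text
clock: 10.22
tool_pos: [0.4974, 0.0843, 0.0369]
orientation: [-180.0, -8.0, -91.3]
force: [-0.1, 0.0, -0.3]
opening: 0.0426
gripper_force: 0.0
```

>>> {"op": "send_rows", "data": {"plan": [[[0,0,-2,0,0,0],[0,0,-5,0,0,0],[-4,0,-9,0,0,0],[-8,0,-13,0,0,0],[-12,0,-17,0,0,0],[-12,0,-17,0,0,0],[-12,0,-17,0,0,0]]]}}

```text
clock: 10.8
tool_pos: [0.5033, 0.2328, 0.1936]
orientation: [-179.6, -7.7, -91.1]
force: [2.4, 0.1, 0.4]
opening: 0.0438
gripper_force: 0.0
```

```bash
python3 - <<'E'
from h import *
np.set_printoptions(precision=4,suppress=True)
o=ctrl.get_obs();print(o['tool_pos'],o['orientation'],o['force'])
s=snap('top','t11.png');t=snap('scene','s11.png');g=s['img'].mean(2)
print(g[211:218,308:326].astype(int));print(g[203:226,330:352].astype(int))
f=np.zeros((500,800,3),np.uint8)
f[:,:400]=cv2.resize(s['img'][190:240,315:355],(400,500),interpolation=cv2.INTER_CUBIC)
f[:,400:]=cv2.resize(t['img'][160:210,290:330],(400,500),interpolation=cv2.INTER_CUBIC)
cv2.imwrite('pics/v11.png',f[:,:,::-1])
E
```

```text
[0.5033 0.2328 0.1936] [-179.5585   -7.6902  -91.0964] [2.4335 0.137  0.4343]
[[230 230 185 185 185 155 101 113 127 121 121 122 122 120 121 130 185 145]
 [229 230 184 185 184 153 102 107 126 124 125 127 128 129 130 116 153 159]
 [230 229 185 185 185 153 103 106 127 127 126 127 129 131 130 116 153 159]
 [229 229 184 185 185 147 101 109 124 127 126 128 128 130 132 116 153 159]
 [230 230 185 185 184 126  97 113 125 127 128 127 130 131 131 116 153 159]
 [230 230 202 185 185 126  97 110 123 126 127 124 124 126 126 123 154 153]
 [230 230 230 204 184 128  98 122 121 123 115 117 117 118 121 152 162 150]]
[[127 126 124 123 124 121 126 128 128 128 117 126 126 129 132 133 131 135
  134 135 135 134]
 [144 143 118 117 107 106 117 116 120 126 110 124 120 125 137 135 135 134
  132 141 135 136]
 [179 177 169 171 156 153 153 124 137 156 116 133 126 137 169 167 167 163
  162 177 161 163]
 [138 121 202 208 194 193 193 138 155 158 146 182 175 178 215 197 207 207
  203 205 186 202]
 [138 123 188 188 141 141 143 130 175 176 174 216 220 228 228 196 210 196
  205 204 177 204]
 [139 120 142 140 142 134 142 1
[... 943 characters left out ...]
3 123 119 128 114 215 199 231
  209 170 169 179]
 [128 116 145 142 124 139 123 125 123 122 132 142 141 158 149 207 232 221
  167 173 157 192]
 [140 117 167 162 143 125 129 147 161 141 185 208 196 209 185 224 223 168
  186 197 157 206]
 [141 122 212 202 180 143 144 152 186 149 201 199 160 216 217 215 184 185
  185 211 148 206]
 [140 124 208 202 189 184 183 125 118 147 155 162 165 190 153 189 188 187
  194 210 156 206]
 [141 129 201 202 203 185 186 125 124 153 106 126 115 190 191 193 191 195
  210 213 173 207]
 [162 146 189 187 185 174 176 129 129 146 112 133 116 178 176 176 178 195
  196 205 179 208]
 [187 164 153 148 134 134 136 140 140 126 127 143 130 133 129 131 133 135
  137 165 187 206]]
```

View pics/v11.png

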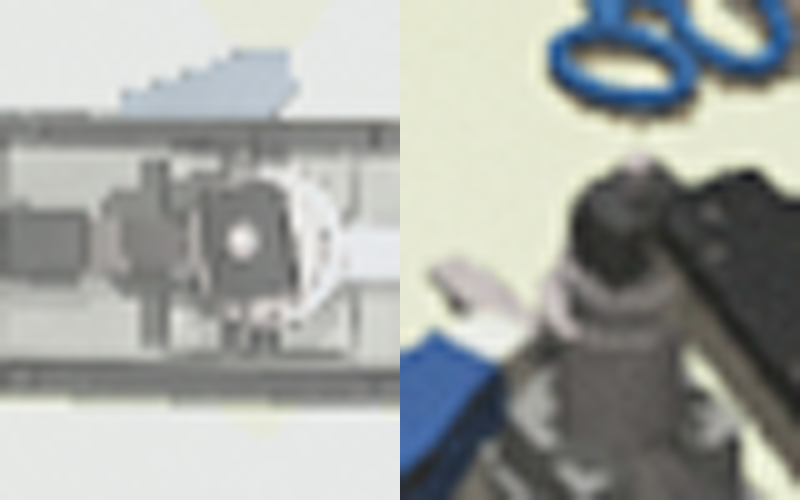

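```bash
cat >> h.py <<'E'
def gor(tcp_grasp,T):
    o=ctrl.get_obs();R=Ro.from_euler('xyz',o['orientation'],degrees=True)
    a=R.inv().apply(np.array(tcp_grasp)+T.apply([0,0,.019])-o['tool_pos'])*100;b=(R.inv()*T).as_rotvec(degrees=True)
    print('t %.2f'%o['clock'],'row',a.round(2),b.round(2))
def lean(yaw,ax,ay=0): return Ro.from_euler('xyz',[ax,ay,0],degrees=True)*Ro.from_euler('xyz',[180,0,yaw],degrees=True)
E
python3 - <<'E'
from h import *
np.set_printoptions(precision=4,suppress=True)
acc=[snap('top') for _ in range(4)];s=acc[0];g=np.mean([a['img'].mean(2) for a in acc],0)
p=np.zeros(g.shape);p[211:216,336:342]=np.clip(g[211:216,336:342]-128,0,None);yy,xx=np.mgrid[:400,:640]
c=(p*xx).sum()/p.sum(),(p*yy).sum()/p.sum();print('pin',c,onz(s,*c,.153))
# right edge of the head: dark->bright, per row; centre of big jump
pts=[]
for v in range(209,218):
    i=342+np.argmax(np.diff(g[v,342:347]));th=175
    pts.append((i+(th-g[v,i])/(g[v,i+1]-g[v,i]),v))
w=np.array([onz(s,*q,.139)[:2] for q in pts]);a=np.polyfit(w[:,0],w[:,1],1);print('head edge yaw',np.degrees(np.arctan(a[0])),(w[:,1]-np.polyval(a,w[:,0])).std(),w.mean(0))
E
```

```text
pin (np.float64(338.81682410007653), np.float64(213.55476129691093)) [0.4955 0.0345 0.153 ]
head edge yaw 10.41825431028273 0.00023096962450182588 [0.4977 0.0204]
```

```bash
python3 - <<'E'
from h import *
gor([.4951,.040,.20],lean(-170,-6.6,-1.3))
E
```

```text
t 11.10 row [18.5   0.02  3.28] [ 0.21 -2.29 78.87]
```

>>> {"op": "send_rows", "data": {"plan": [[[18.5,0.02,3.28,0.21,-2.29,78.87],[18.5,0.02,3.28,0.21,-2.29,78.87],[18.5,0.02,3.28,0.21,-2.29,78.87],[18.5,0.02,3.28,0.21,-2.29,78.87],[18.5,0.02,3.28,0.21,-2.29,78.87],[18.5,0.02,3.28,0.21,-2.29,78.87],[18.5,0.02,3.28,0.21,-2.29,78.87],[18.5,0.02,3.28,0.21,-2.29,78.87]]], "fingers": 0.6}}

```text
clock: 11.77
tool_pos: [0.4955, 0.0373, 0.1813]
orientation: [-173.9, -2.8, -149.1]
force: [0.5, -0.0, 0.2]
opening: 0.0527
gripper_force: 0.0
```

```bash
python3 - <<'E'
from h import *
gor([.4951,.040,.20],lean(-170,-6.6,-1.3))
E
```

```text
t 11.77 row [-0.03  0.05  0.01] [ 0.1  -0.58 21.14]
```

>>> {"op": "send_rows", "data": {"plan": [[[0,0,0,0.1,-0.58,21.4],[0,0,0,0.1,-0.58,21.4],[0,0,0,0.1,-0.58,21.4],[0,0,0,0.1,-0.58,21.4],[0,0,0,0.1,-0.58,21.4]]]}}

```text
clock: 12.18
tool_pos: [0.4958, 0.0384, 0.1814]
orientation: [-173.3, 0.1, -169.6]
force: [-0.1, 0.4, -0.0]
opening: 0.0532
gripper_force: 0.0
```

```bash
python3 - <<'E'
from h import *
gor([.4953,.0325,.136],lean(-170,-6.6,-1.3))
E
```

```text
t 12.18 row [ 0.16 -0.03  6.48] [0.   0.01 0.43]
```

>>> {"op": "send_rows", "data": {"plan": [[[0.16,-0.03,2.0,0,0,0.43],[0.16,-0.03,4.0,0,0,0.43],[0.16,-0.03,5.5,0,0,0.43],[0.16,-0.03,6.48,0,0,0.43],[0.16,-0.03,6.48,0,0,0.43],[0.16,-0.03,6.48,0,0,0.43],[0.16,-0.03,6.48,0,0,0.43]]]}}

```text
clock: 12.77
tool_pos: [0.4968, 0.0314, 0.1182]
orientation: [-173.3, 0.3, -170.1]
force: [0.5, 0.4, 0.4]
opening: 0.0527
gripper_force: 0.0
```

```bash
python3 - <<'E'
from h import *
o=ctrl.get_obs();print(o['tool_pos'],o['orientation'],o['force'],o['moment'])
gor([.4953,.0325,.136],lean(-170,-6.6,-1.3))
E
```

```text
[0.49677081 0.03136582 0.11815267] [-173.2971068     0.26060865 -170.13367857] [0.45652275 0.42890546 0.38746441] [ 0.43854755 -0.15370151  0.01317435]
t 12.77 row [ 0.12 -0.07  0.11] [ 0.02  0.12 -0.08]
```

>>> {"op": "send_rows", "data": {"plan": [[[0.05,0,0.05,0,0,0],[0.05,0,0.05,0,0,0],[0.05,0,0.05,0,0,0],[0.05,0,0.05,0,0,0],[0.05,0,0.05,0,0,0],[0.05,0,0.05,0,0,0],[0.05,0,0.05,0,0,0]]], "fingers": 0}}

```text
clock: 13.35
tool_pos: [0.4962, 0.0311, 0.1174]
orientation: [-173.3, 0.3, -170.2]
force: [0.7, -1.4, 3.6]
opening: 0.0218
gripper_force: 29.9
```

```bash
python3 - <<'E'
from h import *
o=ctrl.get_obs();print(o['tool_pos'],o['orientation'],o['force'],o['moment'])
R=Ro.from_euler('xyz',o['orientation'],degrees=True);print(R.inv().apply([0,0,1])*2,R.inv().apply([0,0,1])*10)
E
```

```text
[0.49616703 0.03108177 0.11742566] [-173.2846788     0.26890663 -170.22407954] [ 0.71187099 -1.44642354  3.57353333] [-0.19339734 -0.2560699   0.02056198]
[-0.00938658 -0.23387005 -1.98625696] [-0.04693289 -1.16935024 -9.93128478]
```

>>> {"op": "send_rows", "data": {"plan": [[[0,0,-0.4,0,0,0],[0,0,-0.9,0,0,0],[0,0,-1.5,0,0,0],[0,0,-2.2,0,0,0],[0,0,-2.2,0,0,0]]]}}

```text
clock: 13.77
tool_pos: [0.4961, 0.0343, 0.1406]
orientation: [-173.3, 0.4, -170.2]
force: [0.8, 0.0, -2.3]
opening: 0.0219
gripper_force: 29.8
```

```bash
python3 - <<'E'
from h import *
o=ctrl.get_obs();print(o['tool_pos'],o['orientation'],o['force'],o['moment'],o['opening'])
gor([.497,.032,.2375],lean(-170,0))
E
```

```text
[0.49613469 0.03426191 0.1405875 ] [-173.33457244    0.36645449 -170.21445817] [ 0.83534367  0.01633373 -2.31784235] [ 0.59896812 -0.12929806 -0.01271308] 0.021932270235195273
t 13.77 row [-0.1  -1.14 -7.71] [-6.67  0.35 -0.24]
```

>>> {"op": "send_rows", "data": {"plan": [[[0,-0.3,-2.5,0,0,0],[0,-0.7,-5.5,-1,0,0],[-0.1,-1.14,-7.71,-4,0.2,-0.2],[-0.1,-1.14,-7.71,-6.67,0.35,-0.24],[-0.1,-1.14,-7.71,-6.67,0.35,-0.24],[-0.1,-1.14,-7.71,-6.67,0.35,-0.24]]]}}

```text
clock: 14.27
tool_pos: [0.4964, 0.031, 0.217]
orientation: [-180.0, -0.1, -170.1]
force: [-0.2, -0.4, -2.3]
opening: 0.0216
gripper_force: 29.8
```

```bash
python3 - <<'E'
from h import *
np.set_printoptions(precision=4,suppress=True)
o=ctrl.get_obs();print(o['tool_pos'],o['orientation'],o['force'],o['moment'],o['opening'])
s=snap('top','t12.png');t=snap('scene','s12.png')
f=np.zeros((560,800,3),np.uint8)
u,v=proj(s,[.497,.032,.25]).astype(int);f[:280,:400]=cv2.resize(s['img'][v-25:v+24,u-35:u+35],(400,280),interpolation=cv2.INTER_CUBIC)
f[280:,:400]=cv2.resize(s['img'][192:241,405:475],(400,280),interpolation=cv2.INTER_CUBIC)
u,v=proj(t,[.497,.032,.19]).astype(int);print(u,v);f[:,400:]=cv2.resize(t['img'][v-30:v+40,u-25:u+25],(400,560),interpolation=cv2.INTER_CUBIC)
cv2.imwrite('pics/v12.png',f[:,:,::-1])
gor([.4947,-.2372,.2375],lean(-180,0))
E
```

```text
[0.4964 0.031  0.217 ] [-179.9577   -0.0987 -170.1348] [-0.2144 -0.358  -2.2938] [ 0.0048 -0.1299  0.0435] 0.02164362022342808
311 163
t 14.37 row [  4.74 -26.41  -0.18] [-0.13 -0.2   9.95]
```

View pics/v12.png

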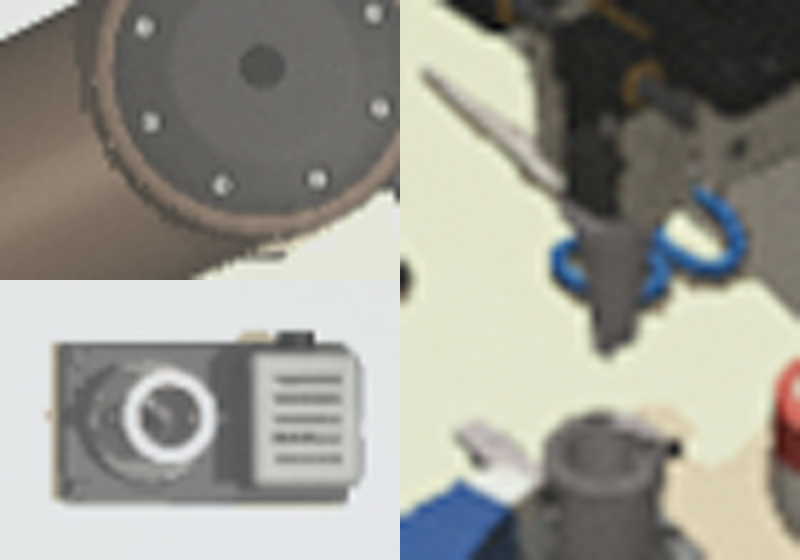

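The view shows the mandrel upright in the gripper above the open sleeve, the wedge tip still sticking out of the slot, and the winder rim at (434.2,215.4). Next, carry it to the winder.

```bash
python3 - <<'E'
from h import *
gor([.4947,-.2372,.215],lean(-170,0))
E
```

```text
t 14.37 row [  4.73 -26.41   2.07] [-0.11 -0.21 -0.05]
```

>>> {"op": "send_rows", "data": {"plan": [[[0.5,-3,0,0,0,0],[1.2,-7,0,0,0,0],[2,-11,0,0,0,0],[2.7,-15,0,0,0,0],[3.4,-19,0,0,0,0],[4,-23,0.5,0,0,0],[4.7,-26.4,1,0,0,0],[4.73,-26.41,2.07,0,0,0]]]}}

```text
clock: 15.03
tool_pos: [0.4952, -0.2414, 0.1957]
orientation: [-179.9, -0.2, -170.2]
force: [1.6, 0.9, -2.0]
opening: 0.0214
gripper_force: 29.9
```

>>> {"op": "send_rows", "data": {"plan": [[[0,0,0,0,0,0],[0,0,0,0,0,0],[0,0,0,0,0,0]]]}}

```text
clock: 15.28
tool_pos: [0.4957, -0.2359, 0.1963]
orientation: [-180.0, -0.2, -169.9]
force: [-0.4, 0.4, -2.9]
opening: 0.0218
gripper_force: 29.9
```

```bash
python3 - <<'E'
from h import *
np.set_printoptions(precision=4,suppress=True)
o=ctrl.get_obs();print(o['tool_pos'],o['orientation'],o['force'],o['moment'],o['opening'])
gor([.4947,-.2372,.165],lean(-170,0))
# mandrel lateral check: shank in scene view
t=snap('scene');g=t['img'].mean(2)
T=o['tool_pos']
for dz in(-.025,-.035,-.045,-.06,-.07):
    p=T+[0,0,dz];u,v=proj(t,p);print(dz,u.round(1),v.round(1),t['img'][int(round(v)),int(u)-10:int(u)+12].mean(1).astype(int))
E
```

```text
[ 0.4957 -0.2359  0.1963] [-179.9595   -0.1748 -169.9389] [-0.4485  0.3783 -2.8928] [ 0.1468 -0.2307  0.0493] 0.021799615978251405
t 15.28 row [ 0.1  -0.11  5.03] [-0.04 -0.17  0.06]
-0.025 266.7 122.7 [114 113 118 115 115 113 116 102  70  84  83  86  84  77  64  88 118 118
 114 115 114 112]
-0.035 266.9 125.4 [112 115 114 118 114 115 117  93  54  84  87  83  84  79  59  84 119 117
 116 114 114 117]
-0.045 267.1 128.2 [114 113 114 114 113 114 120  99  73  83  82  83  77  53  75 117 116 114
 117 114 112 114]
-0.06 267.4 132.2 [112 115 117 115 114 116 117 117 103  78  86  83  77  83 102 116 114 114
 110 110 120 149]
-0.07 267.6 134.8 [116 117 117 117 116 108 108 116 105  96  82  92 111 155 179 207 221 219
 219 216 217 215]
```

>>> {"op": "send_rows", "data": {"plan": [[[0.1,-0.1,2.0,0,0,0],[0.1,-0.1,4.0,0,0,0],[0.1,-0.1,5.0,0,0,0],[0.1,-0.1,6.0,0,0,0],[0.1,-0.1,7.0,0,0,0],[0.1,-0.1,7.5,0,0,0],[0.1,-0.1,8.0,0,0,0],[0.1,-0.1,8.0,0,0,0]]]}}

```text
clock: 16.0
tool_pos: [0.4945, -0.2379, 0.1158]
orientation: [-180.0, -0.2, -170.0]
force: [-0.4, 0.3, -2.2]
opening: 0.0219
gripper_force: 29.9
```

>>> {"op": "send_rows", "data": {"plan": [[[0,0,0.3,0,0,0],[0,0,0.6,0,0,0],[0,0,0.9,0,0,0],[0,0,1.2,0,0,0],[0,0,1.2,0,0,0],[0,0,1.2,0,0,0]]]}}

```text
clock: 16.5
tool_pos: [0.4945, -0.2381, 0.1043]
orientation: [-180.0, -0.1, -170.0]
force: [-0.1, 0.3, -2.5]
opening: 0.0218
gripper_force: 29.9
```

>>> {"op": "send_rows", "data": {"plan": [[[0,0,0.2,0,0,0],[0,0,0.4,0,0,0],[0,0,0.6,0,0,0],[0,0,0.7,0,0,0],[0,0,0.7,0,0,0]]]}}

```text
clock: 16.92
tool_pos: [0.4944, -0.2379, 0.0971]
orientation: [-180.0, -0.1, -170.0]
force: [0.5, -0.4, -2.1]
opening: 0.0217
gripper_force: 29.9
```

>>> {"op": "send_rows", "data": {"plan": [[[0,0,0.1,0,0,0],[0,0,0.2,0,0,0],[0,0,0.3,0,0,0],[0,0,0.3,0,0,0]]]}}

```text
clock: 17.25
tool_pos: [0.4947, -0.238, 0.0946]
orientation: [-180.0, -0.1, -170.0]
force: [-1.0, 2.1, 0.4]
opening: 0.0219
gripper_force: 29.9
```

>>> {"op": "send_rows", "data": {"plan": [[[0,0,-0.12,0,0,0],[0.2,0,-0.12,0,0,0],[0.4,0,-0.12,0,0,0],[0.5,0,-0.12,0,0,0],[0.5,0,-0.12,0,0,0],[0.5,0,-0.12,0,0,0]]]}}

```text
clock: 17.75
tool_pos: [0.4909, -0.2388, 0.096]
orientation: [-179.9, 0.0, -170.0]
force: [4.8, 2.4, -3.2]
opening: 0.0217
gripper_force: 30.0
```

>>> {"op": "send_rows", "data": {"plan": [[[-0.3,0,0,0,0,0],[-0.6,0,0,0,0,0],[-0.9,0,0,0,0,0],[-1.0,0,0,0,0,0],[-1.0,0,0,0,0,0],[-1.0,0,0,0,0,0]]]}}

```text
clock: 18.25
tool_pos: [0.498, -0.2372, 0.095]
orientation: [180.0, -0.3, -170.0]
force: [-5.3, -0.4, -0.8]
opening: 0.0219
gripper_force: 30.0
```

>>> {"op": "send_rows", "data": {"plan": [[[0.3,0,0,0,0,0],[0.5,0,0,0,0,0],[0.5,0.2,0,0,0,0],[0.5,0.4,0,0,0,0],[0.5,0.5,0,0,0,0],[0.5,0.5,0,0,0,0],[0.5,0.5,0,0,0,0]]]}}

```text
clock: 18.83
tool_pos: [0.4949, -0.2344, 0.0963]
orientation: [-179.8, -0.0, -170.0]
force: [0.3, -9.9, -5.4]
opening: 0.0219
gripper_force: 30.0
```

>>> {"op": "send_rows", "data": {"plan": [[[0,-0.3,0,0,0,0],[0,-0.6,0,0,0,0],[0,-0.9,0,0,0,0],[0,-1.0,0,0,0,0],[0,-1.0,0,0,0,0],[0,-1.0,0,0,0,0]]]}}

```text
clock: 19.33
tool_pos: [0.4954, -0.241, 0.0957]
orientation: [179.9, -0.1, -170.0]
force: [-2.6, 12.2, 4.1]
opening: 0.022
gripper_force: 30.0
```

>>> {"op": "send_rows", "data": {"plan": [[[0,0.3,0,0,0,0],[0,0.5,0.05,0,0,0],[0,0.5,0.2,0,0,0],[0,0.5,0.35,0,0,0],[0,0.5,0.42,0,0,0],[0,0.5,0.42,0,0,0],[0,0.5,0.42,0,0,0]]]}}

```text
clock: 19.92
tool_pos: [0.4958, -0.2382, 0.0936]
orientation: [-179.9, 0.0, -170.0]
force: [-4.4, 6.1, 16.5]
opening: 0.0218
gripper_force: 30.0
```

>>> {"op": "send_rows", "data": {"plan": [[[0,0,-0.22,0,0,0],[0,0,-0.22,0,0,-3],[0,0,-0.18,0,0,-6],[0,0,-0.15,0,0,-9],[0,0,-0.15,0,0,-12],[0,0,-0.15,0,0,-15],[0,0,-0.15,0,0,-18],[0,0,-0.15,0,0,-18]]]}}

```text
clock: 20.58
tool_pos: [0.495, -0.2382, 0.0937]
orientation: [-180.0, -0.1, -151.8]
force: [-1.8, 2.0, 5.5]
opening: 0.0221
gripper_force: 30.0
```

>>> {"op": "send_rows", "data": {"plan": [[[0,0,0,0,0,-3],[0,0,0,0,0,-6],[0,0,0,0,0,-9],[0,0,0,0,0,-12],[0,0,0,0,0,-15],[0,0,0,0,0,-15]]]}}

```text
clock: 21.08
tool_pos: [0.4942, -0.2379, 0.0925]
orientation: [179.9, -0.1, -136.9]
force: [-0.9, 2.2, -1.4]
opening: 0.0221
gripper_force: 30.0
```

>>> {"op": "send_rows", "data": {"plan": [[[0,0,0,0,0,-3],[0,0,0,0,0,-6],[0,0,0,0,0,-9],[0,0,0,0,0,-12],[0,0,0,0,0,-15],[0,0,0,0,0,-15]]]}}

```text
clock: 21.58
tool_pos: [0.4943, -0.2379, 0.0925]
orientation: [179.9, -0.1, -122.0]
force: [-0.4, 1.9, -3.0]
opening: 0.022
gripper_force: 30.0
```

```bash
python3 - <<'E'
from h import *
o=ctrl.get_obs();print(o['tool_pos'],o['orientation'],o['force'],o['moment'])
E
```

```text
[ 0.49426754 -0.23794296  0.09254773] [ 1.79886674e+02 -1.07499057e-01 -1.21992492e+02] [-0.44508165  1.89687402 -3.03954463] [0.78840367 0.2082965  0.02488559]
```

>>> {"op": "send_rows", "data": {"plan": [[[0,0,0.05,0,0,0],[0,0,0.1,0,0,0],[0,0,0.15,0,0,0],[0,0,0.15,0,0,0]]]}}

```text
clock: 21.92
tool_pos: [0.4947, -0.2379, 0.0914]
orientation: [179.9, -0.1, -122.1]
force: [-0.6, 2.9, -1.6]
opening: 0.0219
gripper_force: 30.0
```

```bash
python3 - <<'E'
from h import *
o=ctrl.get_obs();print(o['tool_pos'],o['orientation'],o['force'],o['moment'])
E
```

```text
[ 0.49471785 -0.23792079  0.09139073] [ 1.79938284e+02 -8.82332752e-02 -1.22076321e+02] [-0.6265549   2.87371614 -1.63009839] [ 1.35417446  0.25218821 -0.0387098 ]
```

>>> {"op": "send_rows", "data": {"plan": [[[0,0,0.05,0,0,0],[0,0,0.1,0,0,0],[0,0,0.15,0,0,0],[0,0,0.2,0,0,0],[0,0,0.2,0,0,0]]]}}

```text
clock: 22.33
tool_pos: [0.4947, -0.2378, 0.0894]
orientation: [179.9, -0.1, -122.0]
force: [-0.7, 4.8, -1.1]
opening: 0.0216
gripper_force: 30.0
```

```bash
python3 - <<'E'
from h import *
o=ctrl.get_obs();print(o['tool_pos'],o['orientation'],o['force'],o['moment'])
E
```

```text
[ 0.49471045 -0.23783594  0.08936908] [ 1.79937617e+02 -8.24646209e-02 -1.22022762e+02] [-0.67446271  4.84878837 -1.1121713 ] [ 2.07168702  0.11874189 -0.02993543]
```

>>> {"op": "send_rows", "data": {"plan": [[[-0.08,0.05,0,0,0,2],[-0.08,0.05,0,0,0,4],[-0.08,0.05,0,0,0,6],[-0.08,0.05,0,0,0,6],[-0.08,0.05,0,0,0,6]]]}}

```text
clock: 22.75
tool_pos: [0.4949, -0.2375, 0.0894]
orientation: [180.0, -0.1, -128.0]
force: [1.4, -0.4, -2.5]
opening: 0.022
gripper_force: 30.0
```

```bash
python3 - <<'E'
from h import *
o=ctrl.get_obs();print(o['tool_pos'],o['orientation'],o['force'],o['moment'])
E
```

```text
[ 0.4948864  -0.2374843   0.08941726] [ 1.79982868e+02 -1.15180937e-01 -1.27952997e+02] [ 1.4028449  -0.3758909  -2.48135795] [-0.07302385 -0.38706148  0.01950574]
```

>>> {"op": "send_rows", "data": {"plan": [[[0,0,0.1,0,0,0],[0,0,0.2,0,0,0],[0,0,0.3,0,0,0],[0,0,0.4,0,0,0],[0,0,0.4,0,0,0]]]}}

```text
clock: 23.17
tool_pos: [0.495, -0.2373, 0.0856]
orientation: [180.0, -0.1, -128.0]
force: [0.6, -2.2, -0.4]
opening: 0.0216
gripper_force: 30.0
```

```bash
python3 - <<'E'
from h import *
o=ctrl.get_obs();print(o['tool_pos'],o['orientation'],o['force'],o['moment'])
E
```

```text
[ 0.49499204 -0.23728291  0.08557132] [ 1.79995463e+02 -9.47954606e-02 -1.27993980e+02] [ 0.63737136 -2.21797259 -0.37268765] [-0.52770197 -0.53768705  0.02079021]
```

>>> {"op": "send_rows", "data": {"plan": [[[0,0,0.1,0,0,0],[0,0,0.2,0,0,0],[0,0,0.3,0,0,0],[0,0,0.3,0,0,0],[0,0,0.3,0,0,0]]]}}

```text
clock: 23.58
tool_pos: [0.4952, -0.2372, 0.0828]
orientation: [-180.0, -0.1, -128.0]
force: [1.7, 0.4, 3.0]
opening: 0.0216
gripper_force: 30.0
```

```bash
python3 - <<'E'
from h import *
o=ctrl.get_obs();print(o['tool_pos'],o['orientation'],o['force'],o['moment'])
E
```

```text
[ 0.49515907 -0.23717883  0.08279125] [-1.79993900e+02 -7.88217351e-02 -1.27999150e+02] [1.74202937 0.35582509 2.9766876 ] [ 0.03432096 -0.35253409  0.0857758 ]
```

>>> {"op": "send_rows", "data": {"plan": [[[0,0,0.1,0,0,0],[0,0,0.2,0,0,0],[0,0,0.25,0,0,0],[0,0,0.25,0,0,0]]]}}

```text
clock: 23.92
tool_pos: [0.4952, -0.2372, 0.0827]
orientation: [-179.9, -0.1, -127.9]
force: [-7.5, 5.8, 28.1]
opening: 0.0219
gripper_force: 30.0
```

>>> {"op": "send_rows", "data": {"plan": [[[0,0,0.1,0,0,0],[0,0,0.2,0,0,0],[0,0,0.2,0,0,0],[0,0,0.2,0,0,0]]]}}

```text
clock: 24.25
tool_pos: [0.4952, -0.2373, 0.0822]
orientation: [-179.9, -0.1, -127.9]
force: [-12.6, 9.3, 42.7]
opening: 0.0219
gripper_force: 30.0
```

That second push ran into a hard stop and reached 43 N, over the 30 N limit. I shouldn't have batched it blind. I'm relieving it now.

>>> {"op": "send_rows", "data": {"plan": [[[0,0,-0.4,0,0,0],[0,0,-0.4,0,0,0],[0,0,-0.4,0,0,0]]]}}

```text
clock: 24.5
tool_pos: [0.4948, -0.2373, 0.0825]
orientation: [180.0, -0.1, -128.0]
force: [-1.7, -0.5, 8.0]
opening: 0.0216
gripper_force: 30.0
```

```bash
python3 - <<'E'
from h import *
np.set_printoptions(precision=4,suppress=True)
o=ctrl.get_obs();print(o['tool_pos'],o['orientation'],o['force'],o['moment'])
t=snap('scene');g=t['img'].mean(2)
a=[.4948,-.2374]
for z in(.062,.068,.071,.074,.077,.080,.084): 
    u,v=proj(t,[*a,z]);print(z,u.round(1),v.round(1),g[int(round(v)),int(u)-13:int(u)+14].astype(int))
E
```

```text
[ 0.4948 -0.2373  0.0825] [ 179.9878   -0.1007 -128.0044] [-1.7429 -0.4912  7.9832] [-0.0202  0.3269  0.014 ]
0.062 268.9 151.0 [ 70  72  69  70  72  66  69  73  82  88  90  91  94  99  95  97  93  98
  91  86  73 147 214 208 201 200 200]
0.068 268.8 149.5 [ 73  70  67  70  67  72  66  76  86  89  93  98  96  96  92  89  91  87
  83  89  82 135 203 221 214 209 200]
0.071 268.7 148.8 [100  90  78  69  63  65  66  76  87  89  84  70  66  63  66  62  75  81
  81  80  79 133 203 222 220 210 200]
0.074 268.7 148.0 [123 116 105  95  89  78  68  75  86  78  54  41  37  42  41  42  43  56
  79  85  83 141 209 222 220 218 213]
0.077 268.6 147.2 [133 132 129 125 114 102  84  90  85  58  37  41  41  41  43  41  36  44
  82 105  97 125 194 223 220 219 221]
0.08 268.6 146.5 [117  86 115 132 127 112 101 105  87  42  37  39  40  41  45  41  36  44
  85 109 105 105 176 225 221 217 220]
0.084 268.5 145.5 [ 70  71 119 116 101 113 107 108  88  45  37  43  42  40  42  41  35  52
  94 111 107  89 149 216 222 219 219]
```

The hard stop is 12 mm below the first ledge contact and matches the expected home height. I'll let go now.

>>> {"op": "send_rows", "data": {"plan": [[[0,0,-0.07,0,0,0],[0,0,-0.07,0,0,0],[0,0,-0.07,0,0,0]]]}}

```text
clock: 24.8
tool_pos: [0.4947, -0.2372, 0.0825]
orientation: [179.9, -0.1, -128.0]
force: [0.4, -1.1, 3.3]
opening: 0.0217
gripper_force: 30.0
```

>>> {"op": "send_rows", "data": {"plan": [[[0,0,0,0,0,0],[0,0,0,0,0,0],[0,0,0,0,0,0],[0,0,0,0,0,0],[0,0,0,0,0,0],[0,0,0,0,0,0]]], "fingers": 0.6}}

```text
clock: 25.3
tool_pos: [0.4945, -0.237, 0.0825]
orientation: [179.9, -0.1, -128.0]
force: [-0.8, -0.5, 0.6]
opening: 0.0516
gripper_force: 0.0
```

>>> {"op": "send_rows", "data": {"plan": [[[0,0,-1.5,0,0,0],[0,0,-4,0,0,0],[0,0,-7,0,0,0],[0,0,-10,0,0,0],[-8,0,-13,0,0,0],[-12,0,-16,0,0,0],[-15,0,-18,0,0,0],[-15,0,-18,0,0,0]]]}}

```text
clock: 25.97
tool_pos: [0.5857, -0.1201, 0.2617]
orientation: [180.0, -0.1, -128.0]
force: [1.7, -0.6, -0.1]
opening: 0.053
gripper_force: 0.0
```

```bash
python3 - <<'E'
from h import *
np.set_printoptions(precision=4,suppress=True)
s=snap('top','t13.png');t=snap('scene','s13.png')
P=[.4948,-.2374,.118];u,v=proj(s,P);print(u,v);print(s['img'].mean(2)[int(v)-9:int(v)+10,int(u)-9:int(u)+10].astype(int))
u,v=proj(t,P);print(u,v);print(t['img'].mean(2)[int(v)-6:int(v)+18,int(u)-10:int(u)+12].astype(int))
a=cv2.imread('pics/top1.png').astype(int);b=s['img'][:,:,::-1].astype(int);d=abs(a-b).max(2)>60
for n,c in (('sp',(332,158)),('sp',(370,160)),('blue',(341,181)),('pink',(373,188)),('pot',(349,258))): print(n,d[c[1]-12:c[1]+13,c[0]-12:c[0]+13].mean().round(3))
E
```

```text
437.9090761701807 214.66040396263162
[[126 127 132 133 130 128 127 126 125 125 126 125 126 120 102  93  93  91
   87]
 [139 137 151 153 147 145 141 131 128 126 126 125 126 110  92  93  93  90
   87]
 [148 154 156 160 178 184 185 175 152 135 128 125 126 110  91  92  93  89
   85]
 [120 135 160 187 203 204 211 203 192 181 162 132 125 106  91  92  93  88
   87]
 [128 141 179 216 189 133 130 135 178 221 215 172 141 107  93  93  93  88
   88]
 [144 164 155 147 132  94 103 123 138 189 221 220 180 119  93  94  92  91
   87]
 [149 157 156 135  93  97 119 128 125 128 180 216 198 145 101  92  93  88
   87]
 [155 144 142 106  91 114 125 127 124 128 121 146 167 176 143  93  92  88
   87]
 [153 137 108  82 108 124 122 117 126 160 170 142 134 192 161  90  91  89
   87]
 [145 130  82  93 119 126 112  94 135 207 227 188 123 140 122  92  93  89
   87]
 [142 123  82  92 111 124 115 101 131 199 221 182 130 122 113 110 105  93
   89]
 [148 141 105  83  88 109 122 119 110 147 167 141 125 121 118 117 109  95
   89]
 [170 163 179 144  90  86 104 117 122 122 125 126 125 138 130 106  99  91
   88]
 [209 189 
[... 2096 characters left out ...]
 [150 142 133 119 103 109 168 170  83  37  43  43  43  45  36  61 152 187
  181 204 211 218]
 [119 107  98  81  72 130 180 171 120  46  41  40  42  44  47  98 158 142
  142 186 197 220]
 [ 80  72  70  71  73 145 170 144 146  87  82  79  82  74  76 118 131 112
  150 175 197 219]
 [ 70  70  69  72  64 120 161 129 108 114 114 110 106  99  94  93 109 150
  145 149 202 219]
 [ 71  72  74  72  72  77 132 159 145 130  97  99  93  95  94 110 154 156
   92 142 211 219]
 [ 73  70  74  72  72  65  81 123 164 151 122 129 117 100 100 123 130 100
   58 165 225 220]
 [ 68  72  74  71  70  66  69  72  90 110 125 138 120 102  92  81  73  73
   61 167 227 220]]
sp 0.915
sp 0.821
blue 0.949
pink 0.59
pot 0.934
```

```bash
python3 - <<'E'
from h import *
gor([.40,.20,.38],lean(-128,0))
E
```

```text
t 26.07 row [-13.55  34.44  -9.83] [-0.24  0.1   0.19]
```

>>> {"op": "send_rows", "data": {"plan": [[[-2,2,-4,0,0,0],[-4,5,-7,0,0,0],[-6,9,-9.8,0,0,0],[-8,13,-9.8,0,0,0],[-10,17,-9.8,0,0,0],[-11,21,-9.8,0,0,0],[-12,25,-9.8,0,0,0],[-13,29,-9.8,0,0,0]]]}}

```text
clock: 26.73
tool_pos: [0.4504, 0.1412, 0.358]
orientation: [179.9, -0.1, -128.0]
force: [-0.1, 1.4, 0.4]
opening: 0.0522
gripper_force: 0.0
```

>>> {"op": "send_rows", "data": {"plan": [[[-0.5,4,0,0,0,0],[-0.5,8,0,0,0,0],[-0.5,12,0,0,0,0],[-0.5,16,0,0,0,0],[-0.5,18,0,0,0,0],[-0.5,18,0,0,0,0],[-0.5,18,0,0,0,0]]]}}

```text
clock: 27.32
tool_pos: [0.3123, 0.2554, 0.3585]
orientation: [179.9, -0.1, -127.8]
force: [-0.2, -0.3, 0.3]
opening: 0.0523
gripper_force: 0.0
```

```bash
python3 - <<'E'
from h import *
np.set_printoptions(precision=4,suppress=True)
o=ctrl.get_obs();print(o['tool_pos'],o['clock'])
s=snap('top','t14.png');t=snap('scene','s14.png')
for f,im,cs in (('pics/top1.png',s['img'],(('sp',(332,158)),('sp',(370,160)),('pot',(349,258)),('wedge head',(319,214)))),('pics/scene1.png',t['img'],(('spool blue',(265,234)),('spool pale',(249,212)),('pot',(342,187))))):
    a=cv2.imread(f).mean(2);b=im.mean(2)
    for n,(x,y) in cs:
        T=a[y-9:y+10,x-9:x+10].astype(np.float32);S=b[y-14:y+15,x-14:x+15].astype(np.float32)
        r=cv2.matchTemplate(S,T,cv2.TM_CCOEFF_NORMED);m=cv2.minMaxLoc(r);print(n,'shift',np.array(m[3])-5,'score',round(m[1],3))
g=s['img'].mean(2);print(g[212:216,308:326].astype(int))
E
```

```text
[0.3123 0.2554 0.3585] 27.3167
sp shift [0 0] score 0.999
sp shift [0 0] score 0.999
pot shift [0 0] score 0.999
wedge head shift [0 2] score 0.644
spool blue shift [0 0] score 1.0
spool pale shift [0 0] score 0.999
pot shift [0 0] score 0.999
[[220 221 173 173 174 145  97  98 120 117 119 120 120 123 122 109 142 149]
 [221 220 173 172 173 146  97 100 117 118 119 119 121 122 122 110 143 148]
 [221 220 173 173 172 138  97 103 118 120 119 119 121 122 123 109 144 147]
 [222 221 174 172 173 119  93 106 118 121 121 120 122 122 123 108 143 148]]
```

The bystanders haven't moved, the wedge is still in the slot with its head edge at px 323, and the mandrel is upright in the winder at home height. I'm handing in.

```bash
python3 -c "
from plant import ctrl
print(ctrl.close_job())"
```

```text
the job is handed in; nothing more can be done
None
```

The job is handed in, but I broke the 30 N limit: on the final press I batched two pushes, and the wrist read about 43 N against the home stop. Otherwise, the wedge lifted the mandrel and was left in the slot, the mandrel was keyed, seated at home height and released, and the spools and pot have not moved.

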